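Set up a beam-bending test

ROBOT

A 6-joint arm with a two-finger parallel gripper is mounted at the origin on the work surface. World frame = base frame: x ahead of the robot, y to its left, z up, the work surface at z = 0. Lengths are in m, angles in rad, forces in N, time in s.
With the tool pointing down it reaches from about 0.225 to 0.875 m from the base axis. Payload 3.4 kg.
Tool frame: the origin (TCP) lies at the very end of the fingers, on their centre line; the grasp point (between the pads) lies behind it (manip.grasp_offset is the z of the grasp point in the tool frame, in m); z points along the fingers, y is the line along which they close (so a half turn about z gives the same grasp; the last joint's range is limited). The gripper opens to 85 mm and grips with 20 to 120 N. Pads are 22 mm wide; open, the fingers measure 114 mm over their backs; the gripper's body (76 mm by 85 mm) begins 54 mm behind the grasp point. The pads swing forward as they close: fully open they stand 13 mm farther back than shut.
Start: joints at [-1.259, 0.276, 1.505, -0, 1.361, -0.121], TCP at [0.241, -0.522, 0.231] pointing down, gripper open.
Joint ranges: [-2.89, 2.89], [-0.75, 2.08], [0.22, 2.7], [-1.18, 4.32], [0.11, 2.71], [-2.7, 2.7]. Speed limits (rad/s): [2.57, 2.57, 3.14, 3.14, 3.14, 3.14].

INTERFACE

Orientations are given as a unit quaternion [w, x, y, z].
In Python, from rig import manip gives the robot as it stands.
- The arm moves only by the shell command python3 -m pendant 'ROWS' [FORCE]. ROWS is JSON, a list of rows, each an object of numbers: "dx", "dy", "dz": the shift along the tool's x, y, z in m; "rx", "ry", "rz": the turn, a rotation vector about the tool's x, y, z in degrees; "hand": the finger opening in m, from 0 to 0.0854. In form: [{"dx": .., "dy": .., "dz": .., "rx": .., "ry": .., "rz": .., "hand": ..}, ...]. A call has 1 to 12 rows; each row shifts and turns the commanded pose from where the row before left it, along the tool's axes as they then stand; what a row does not reach is not made up. A row lasts 1/12 s, in which the tool goes at most 41.7 mm and 7.16 degrees, less where a joint would pass 70% of its speed; a pose out of reach is approached as far as the arm can. A call is refused whole if a number of a shift passes 0.0417 or a number of a turn 7.16, either way. A call with a gripper value outside its range is refused whole. The fingers move at their own pace and stop on an object; FORCE is the grip in N (left out, the last holds). Time passes only in rows, so rows that do not move let the fingers close. It gives the time, the measured TCP pose, the force, the opening and the grip force at its end, in the units of the state.
- manip.get_state(): the state, without advancing time (a new reading comes with each control period).
- manip.get_image(name): name is "scene" or "top" or "wrist"; returns a dict with "frame" (400x640x3 uint8, red, green, blue), "fx", "fy", "cx", "cy" (pixels), "position" and "attitude" of the camera in the world; the wrist camera has in their place "mount" (4x4, takes a point from camera to tool coordinates, whose origin is the TCP and whose axes are the flange's). Camera axes: x right, y up, looking along -z (the intrinsics and any distortion apply to the point x, -y, -z); pixel columns grow to the right and rows downward; lengths in m; the calibration is good to about 2 mm. The wrist camera is an equidistant fisheye: a pixel r from the principal point sees the ray r / f radians off the axis. A picture is of the moment at which its call begins: read the wrist's pose just before it. There is no depth.
- manip.sign_off(): hands the job in; it is judged then, once.
The state is a dict: "clock": time; "qpos": joint angles; "qd": joint speeds; "effort": joint torques, N m; "position": TCP position; "ee_rot": TCP orientation; "contact_force": force on the tool from outside, world axes, zero at the start; "moment": the same for the moment, N m; "width": finger opening in m; "gripper_force": force on a finger pad.
Only numpy, scipy, OpenCV 4.12 (cv2) and the standard library are available. Lean on these libraries where they do the work, as an engineer would, in place of code of your own. Each camera call takes 0.05 s, during which the arm holds its last target. There are 200 camera calls.

TASK

Set up the bending test on the slotted steel plate: stand the square support with the sharp ridge on the dark square seat at the robot's left and the round support with the roller on the seat at the right, ridge and roller square to the line joining the seats. Then lay the flat aluminium bar centrally across the ridge and the roller, sticking out past both, and last stand the larger brass weight on the bar directly above the upright probe, letting go of everything. Do not bump the probe, and leave the small brass weight where it is.

Things in the scene. Friction and masses are not known exactly. Their poses are not given: they have to be found in the camera images.
- plate: Fixed slotted steel base plate, 110 (x) x 250 (y) x 20 mm high, lying on the bench. Origin at the centre of its underside. Its x axis points roughly away from the robot (turned by up to 0.3 rad), its y axis runs along the dark slot, roughly to the robot's left; seats and probe stand on its top along this slot.
- seat_left: Dark square steel seat with a thin pale cross on it, 60 x 60 x 4 mm, fixed on the plate's top at the robot's left (+y) end, 65 to 85 mm from the plate's centre, square to the plate. Origin at the centre of its underside, so its top is 4 mm above the origin.
- seat_right: The same dark seat at the robot's right (-y) end of the plate. Origin at the centre of its underside, top 4 mm above it.
- probe: Upright displacement probe fixed on the plate between the seats, on the slot line, within 12 mm of the plate's centre along it: aluminium stem 20 mm diameter, 27 mm high, with a brass tip, 35 mm high in all. Origin at the centre of its underside, on the plate's top. It stays 14 mm clear under the bar.
- wedge: Loose square support of steel, about 0.5 kg: block 50 (x) x 44 (y) x 30 mm high carrying a sharp triangular ridge, 36 mm long, along its x axis; ridge crest 45 mm above the underside. Origin at the centre of the underside. Stands upright at the start. It can be gripped by the block across x (50 mm), under the ridge ends.
- roller: Loose round support of steel, about 0.45 kg: disc-shaped block 50 mm diameter, 30 mm high, carrying a fixed (not turning) roller of 16 mm diameter, 36 mm long, along its x axis; top of the roller 45 mm above the underside. Origin at the centre of the underside. Stands upright at the start. It can be gripped by the block across x (50 mm).
- beam: Loose flat aluminium bar, 32 (x) x 230 (y) x 12 mm thick, about 0.24 kg, lying flat on the bench. Origin at the centre of its underside, y along its length.
- weight: The larger loose brass weight, about 0.58 kg: cylinder 48 mm diameter, 36 mm high, with a plain round knob of 22 mm diameter on top reaching 62 mm above the underside. Origin at the centre of the underside. Stands upright.
- small_weight: The smaller loose brass weight, to be left alone: 32 mm diameter, 22 mm high, with a knob of 16 mm diameter reaching 42 mm. Origin at the centre of the underside.
There are look-alikes about, which are no part of the job. Several things have the shape of the beam; the one meant has the colours described above.

How it is judged:
By the outcome, as a careful person would: the job done as asked, in the order asked, and still so for the second after the job is handed in, with the robot touching nothing.
It also fails if it takes over 109 s, if anything falls off the work surface, if the arm or the gripper's body presses on something with over 40 N, if the wrist force passes 120 N, or if a joint passes its speed limit or range.

## Working session

There is one attempt and no reset: what is moved stays moved. The work goes in short steps, Python scripts to look and compute and a shell command to move; the robot and the scene stay as the last step left them, time stands still between calls to the robot, and variables do not carry over. Pictures are saved under pics/ and viewed, at most 14 in all, crops included, and the job is handed in when it is done.

```bash
ls; mkdir -p pics; python3 - <<'E'
from rig import manip
import cv2,pickle
print(manip.get_state()); print(manip.grasp_offset)
for n in ["scene","top","wrist"]:
    d=manip.get_image(n); pickle.dump(d,open(f"pics/{n}0.pkl","wb"))
    cv2.imwrite(f"pics/{n}0.png",d["frame"][:,:,::-1]); print(n,{k:v for k,v in d.items() if k!="frame"})
E
```

```text
pics
{'clock': 0.0, 'qpos': array([-1.25902993e+00,  2.76640903e-01,  1.50613419e+00, -3.91290276e-06,
        1.36068045e+00, -1.21004628e-01]), 'qd': array([-7.69341185e-04,  7.01517118e-04,  2.05053075e-04,  7.50807849e-04,
       -3.34427266e-05,  1.19232222e-04]), 'effort': array([ 5.08799094e-04, -4.16771007e+01, -2.45803213e+01, -1.33925200e-04,
        1.08699489e-02,  3.18207924e-06]), 'position': array([ 0.24097941, -0.52149631,  0.2304131 ]), 'ee_rot': array([-9.27027277e-04,  9.76679349e-01,  2.14701144e-01, -9.06115745e-05]), 'contact_force': array([ 0.49201131, -0.2129248 , -0.21079438]), 'moment': array([-0.02409711,  0.00807283, -0.03847033]), 'gripper_force': 0.0, 'width': 0.08562996464980448}
-0.0187
scene {'fx': 375.27105823176856, 'fy': 375.27105823176856, 'cx': 318.9068418379441, 'cy': 193.49321904951503, 'position': array([ 0.78869714, -0.40751214,  0.66746482]), 'attitude': array([0.88846757, 0.32830681, 0.11130163, 0.30075232])}
top {'fx': 486.5824517342158, 'fy': 486.5824517342158, 'cx': 318.1954581615817, 'cy': 202.92600149145767, 'position': array([ 0.38537254, -0.00777886,  1.17849112]), 'attitude': array([-0.70185215, -0.01822374,  0.02532974,  0.71163885])}
wrist {'fx': 309.70691628693146, 'fy': 309.70691628693146, 'cx': 322.3124134650412, 'cy': 197.69874956297153, 'mount': array([[-3.80737134e-04,  9.56886743e-01,  2.90461042e-01,
         7.38186940e-02],
       [ 9.99999130e-01, -2.59075851e-06,  1.31933654e-03,
        -8.64508443e-04],
       [ 1.26320816e-03,  2.90461291e-01, -9.56885909e-01,
        -1.42043482e-01],
       [ 0.00000000e+00,  0.00000000e+00,  0.00000000e+00,
         1.00000000e+00]])}
```

View pics/top0.png

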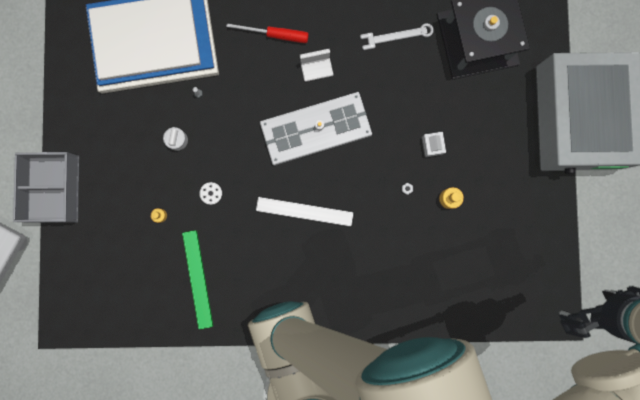

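View pics/scene0.png

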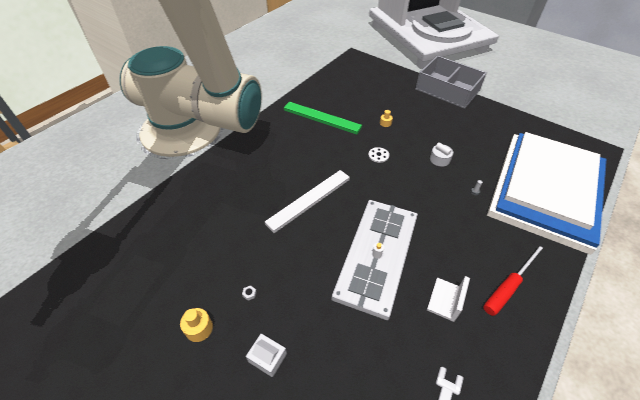

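The aluminium bar is either the white bar at (305,211) or the green bar at (198,280) in the top view. White/bare metal fits "aluminium". The wedge looks like (434,144), the roller (175,138), the large brass weight (452,198) and the small one (158,215). An enlarged crop will confirm.

```bash
cat > vis.py <<'E'
import numpy as np,cv2,pickle
from scipy.spatial.transform import Rotation as R
from scipy.optimize import minimize
from rig import manip
def rot(q): return R.from_quat(np.roll(q,-1)).as_matrix()
def snap(name,tag):
    s=manip.get_state(); d=manip.get_image(name); d["name"]=name
    if name=="wrist":
        T=np.eye(4);T[:3,:3]=rot(s["ee_rot"]);T[:3,3]=s["position"]; d["T"]=T@d["mount"]
    else:
        T=np.eye(4);T[:3,:3]=rot(d["attitude"]);T[:3,3]=d["position"]; d["T"]=T
    cv2.imwrite(f"pics/{tag}.png",d["frame"][:,:,::-1]); pickle.dump(d,open(f"pics/{tag}.pkl","wb")); return d
def load(tag): return pickle.load(open(f"pics/{tag}.pkl","rb"))
def proj(d,P):
    P=np.atleast_2d(P); c=(P-d["T"][:3,3])@d["T"][:3,:3]; v=np.c_[c[:,0],-c[:,1],-c[:,2]]
    if d["name"]=="wrist":
        r=np.hypot(v[:,0],v[:,1])+1e-12; th=np.arctan2(r,v[:,2]); p=v[:,:2]/r[:,None]*th[:,None]
    else: p=v[:,:2]/v[:,2:]
    return p*[d["fx"],d["fy"]]+[d["cx"],d["cy"]]
def unproj(d,uv,z):
    p=(np.atleast_2d(uv)-[d["cx"],d["cy"]])/[d["fx"],d["fy"]]
    if d["name"]=="wrist":
        th=np.hypot(*p.T)+1e-12; v=np.c_[p*(np.sin(th)/th)[:,None],np.cos(th)]
    else: v=np.c_[p,np.ones(len(p))]
    w=(v*[1,-1,-1])@d["T"][:3,:3].T; o=d["T"][:3,3]
    return o+w*((z-o[2])/w[:,2])[:,None]
def box(a,b,z0,z1): return np.array([[x,y,z] for x in(-a/2,a/2) for y in(-b/2,b/2) for z in(z0,z1)])
def cyl(r,z0,z1,n=24):
    t=np.linspace(0,2*np.pi,n,endpoint=False); return np.array([[r*np.cos(a),r*np.sin(a),z] for a in t for z in(z0,z1)])
def rollx(n=16):
    t=np.linspace(0,2*np.pi,n); return np.array([[x,.008*np.cos(a),.037+.008*np.sin(a)] for a in t for x in(-.018,.018)])
# list of convex parts per model
M={"plate":[box(.11,.25,0,.02)],"wedge":[box(.05,.044,0,.03),np.vstack([box(.036,.026,.03,.0301),box(.036,.001,.0445,.045)])],
 "roller":[cyl(.025,0,.03),rollx(),box(.036,.016,.03,.037)],"beam":[box(.032,.23,0,.012)],
 "weight":[cyl(.024,0,.036),cyl(.011,.036,.062)],"seat":[box(.06,.06,0,.004)],"probe":[cyl(.01,0,.027)]}
def place(p,q,z=0): 
    c,s=np.cos(q[2]),np.sin(q[2]); return p@np.array([[c,s,0],[-s,c,0],[0,0,1]])+[q[0],q[1],z]
def sil(d,name,q,z=0,S=4,roi=None):
    x0,y0,x1,y1=roi; m=np.zeros(((y1-y0)*S,(x1-x0)*S),np.uint8)
    for p in M[name]:
        h=cv2.convexHull(((proj(d,place(p,q,z))-[x0,y0]+.5)*S*16-8).astype(np.int32)); cv2.fillConvexPoly(m,h,255,cv2.LINE_8,4)
    return cv2.resize(m,(x1-x0,y1-y0),interpolation=cv2.INTER_AREA)/255.
def soft(d,roi,lo,hi):
    x0,y0,x1,y1=roi; g=d["frame"][y0:y1,x0:x1].max(2).astype(float); return np.clip((g-lo)/(hi-lo),0,1)
def fit(views,name,q0,z=0,lo=45,hi=150,pad=14):
    V=[]
    for d in views:
        u=np.vstack([proj(d,place(p,q0,z)) for p in M[name]]); a=np.maximum(u.min(0)-pad,0).astype(int); b=np.minimum(u.max(0)+pad,[639,399]).astype(int)
        roi=(*a,*b); V.append((d,roi,soft(d,roi,lo,hi)))
    f=lambda q:sum(((sil(d,name,q,z,roi=r)-m)**2).mean()*100 for d,r,m in V)
    best=None
    for dy in(0,.4,-.4):
        s=np.array([q0]*4,float); s[:,2]+=dy; s[1,0]+=.01;s[2,1]+=.01;s[3,2]+=.2
        r=minimize(f,q0,method="Nelder-Mead",options=dict(initial_simplex=s,xatol=1e-4,fatol=1e-5,maxiter=400))
        if best is None or r.fun<best.fun: best=r
    return best.x,best.fun
def outline(d,img,name,q,z=0,S=1,off=(0,0),col=(0,0,255)):
    for p in M[name]:
        h=cv2.convexHull(((proj(d,place(p,q,z))-off+.5)*S).astype(np.int32)); cv2.polylines(img,[h],True,col,1)
E
python3 - <<'E'
from vis import *
for n in("top","scene"):
    d=pickle.load(open(f"pics/{n}0.pkl","rb")); d["name"]=n; T=np.eye(4);T[:3,:3]=rot(d["attitude"]);T[:3,3]=d["position"]; d["T"]=T; pickle.dump(d,open(f"pics/{n}0.pkl","wb"))
t=load("top0");s=load("scene0")
g={"plate":((316,128),.25),"wedge":((434,144),.1),"roller":((175,138),0.2),"beam":((305,211),-.1),"weight":((452,198),0)}
img=cv2.resize(t["frame"][80:330,130:480,::-1],None,fx=2.2,fy=2.2,interpolation=cv2.INTER_CUBIC)
for n,(uv,yaw) in g.items():
    p=unproj(t,uv,.02)[0]
    if n=="beam": yaw=np.pi/2+yaw
    q0=[p[0],p[1],yaw if n!="plate" else .25]
    for vs,l in(([t],"t"),([s],"s"),([t,s],"ts")):
        q,f=fit(vs,n,q0); print(n,l,np.round(q,4),round(f,3))
    outline(t,img,n,q,0,2.2,(130,80))
cv2.imwrite("pics/c1.png",img)
E
```

```text
plate t [ 0.6398 -0.0163  0.2845] 0.57
plate s [ 0.6376 -0.0144  0.2858] 2.645
plate ts [ 0.6384 -0.0156  0.2864] 3.586
wedge t [ 0.5972 -0.3019  0.1361] 0.488
wedge s [ 0.5944 -0.2994  0.1333] 0.601
wedge ts [ 0.5952 -0.3     0.1514] 2.261
roller t [0.6178 0.3231 0.6677] 0.538
roller s [ 0.6149  0.3241 -0.1988] 0.613
roller ts [ 0.6164  0.3232 -0.2406] 1.725
beam t [ 0.4301 -0.0316  2.9664] 6.169
beam s [0.4362 0.0148 2.9675] 3.153
beam ts [0.4369 0.0151 2.9652] 9.613
weight t [ 0.4654 -0.3393  0.0868] 0.477
weight s [ 0.4633 -0.3369 -0.2991] 0.471
weight ts [ 0.4638 -0.3375  0.0039] 1.809
```

View pics/c1.png

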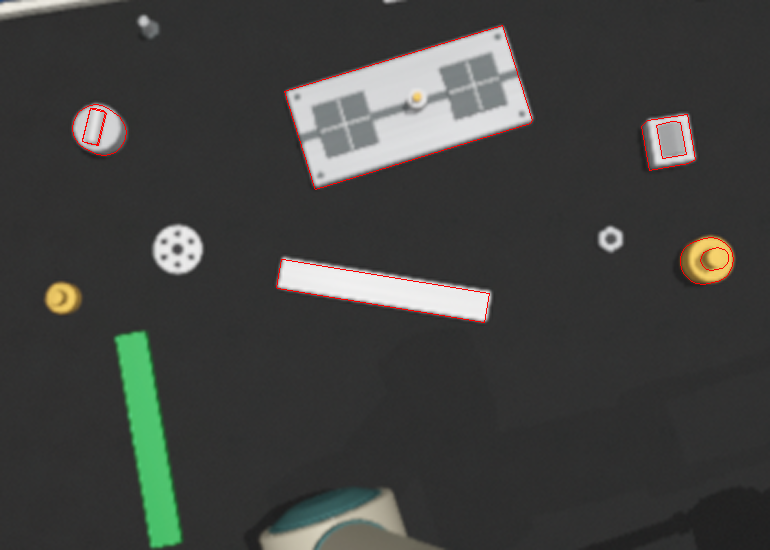

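The crop shows the fits overlay the true outlines. The bare-metal bar at crop (385,290) is the aluminium one; the bar at (148,440) is green, so it's a look-alike. The wedge is at (668,142), the large brass weight at (707,260) and the small one at (63,298). Next I'll fly over the wedge for a wrist view.

```bash
cat >> vis.py <<'E'
def go(x,y,z,th=None):
    "tool-axis shift to target; th = direction of object x axis the fingers close along"
    s=manip.get_state(); Rm=rot(s["ee_rot"]); psi=np.arctan2(Rm[1,0],Rm[0,0]); w=psi if th is None else th+np.pi/2
    dr=(w-psi+np.pi/2)%np.pi-np.pi/2; w=psi+dr
    d=np.array([x,y,z])-s["position"]; c,sn=np.cos(w),np.sin(w)
    print("t",round(s["clock"],2),"pos",np.round(s["position"],4),"tilt deg",np.round(np.degrees(Rm[:2,2]),2),"F",np.round(s["contact_force"],1),"w",round(s["width"],4))
    print("RZ deg %.2f then dx %.4f dy %.4f dz %.4f"%(-np.degrees(dr),c*d[0]+sn*d[1],sn*d[0]-c*d[1],-d[2]))
E
python3 -m pendant '[{"rz":-6.6},{"rz":-6.6},{"rz":-6.6},{"rz":-6.6},{"rz":-6.6},{"rz":-6.6},{"rz":-6.6},{"rz":-6.6},{"rz":-6.6},{"rz":-6.6},{"rz":-6.6}]'
python3 -m pendant '[{"dx":0.014,"dy":0.031,"dz":0.007},{"dx":0.014,"dy":0.032,"dz":0.007},{"dx":0.014,"dy":0.032,"dz":0.007},{"dx":0.014,"dy":0.032,"dz":0.007},{"dx":0.014,"dy":0.032,"dz":0.007},{"dx":0.014,"dy":0.032,"dz":0.007},{"dx":0.014,"dy":0.032,"dz":0.007},{"dx":0.014,"dy":0.032,"dz":0.007},{"dx":0.014,"dy":0.032,"dz":0.007},{"dx":0.014,"dy":0.032,"dz":0.007},{"dx":0.014,"dy":0.032,"dz":0.007},{"dx":0.014,"dy":0.032,"dz":0.007}]'
python3 -m pendant '[{},{},{}]'
python3 - <<'E'
from vis import *
go(.595,-.3,.14,.14)
d=snap("wrist","w1")
q,f=fit([d],"wedge",[.595,-.3,.14],lo=60,hi=150); print(q,f)
img=cv2.resize(d["frame"][:,:,::-1],None,fx=1.25,fy=1.25); outline(d,img,"wedge",q,0,1.25); cv2.imwrite("pics/w1v.png",img)
E
```

```text
t 0.15 pos [ 0.241  -0.5216  0.2306] tilt deg [-0.03  0.08] F [0.6 0.3 0.2] w 0.0854
RZ deg -73.23 then dx 0.1701 dy 0.3814 dz 0.0906invalid input
invalid input
invalid input
Traceback (most recent call last):
  File "vis.py", line 54, in fit
    r=minimize(f,q0,method="Nelder-Mead",options=dict(initial_simplex=s,xatol=1e-4,fatol=1e-5,maxiter=400))
  File "vis.py", line 50, in <lambda>
    f=lambda q:sum(((sil(d,name,q,z,roi=r)-m)**2).mean()*100 for d,r,m in V)
               ~~~^^^^^^^^^^^^^^^^^^^^^^^^^^^^^^^^^^^^^^^^^^^^^^^^^^^^^^^^^^
  File "vis.py", line 50, in <genexpr>
    f=lambda q:sum(((sil(d,name,q,z,roi=r)-m)**2).mean()*100 for d,r,m in V)
                     ~~~^^^^^^^^^^^^^^^^^^
  File "vis.py", line 39, in sil
    x0,y0,x1,y1=roi; m=np.zeros(((y1-y0)*S,(x1-x0)*S),np.uint8)
                       ~~~~~~~~^^^^^^^^^^^^^^^^^^^^^^^^^^^^^^^^
ValueError: negative dimensions are not allowed
```

Incomplete rows seem to be refused, so I'll write every key.

```bash
python3 -m pendant '[{"dx":0,"dy":0,"dz":0,"rx":0,"ry":0,"rz":-6.6,"hand":0.085}]'; python3 -m pendant '[{"dx":0,"dy":0,"dz":0,"rx":0,"ry":0,"rz":-6.6}]'; python3 -m pendant '[{"rz":-6.6,"hand":0.085}]'
```

```text
clock: 0.28
position: [0.2411, -0.5218, 0.2309]
ee_rot: [-0.0, 0.962, 0.271, -0.0]
contact_force: [-0.0, -0.1, 0.5]
width: 0.0851
gripper_force: 0.0invalid input
invalid input
```

```bash
python3 -m pendant '[{"dx":0,"dy":0,"dz":0,"rx":0,"ry":0,"rz":-6.66,"hand":0.085},{"dx":0,"dy":0,"dz":0,"rx":0,"ry":0,"rz":-6.66,"hand":0.085},{"dx":0,"dy":0,"dz":0,"rx":0,"ry":0,"rz":-6.66,"hand":0.085},{"dx":0,"dy":0,"dz":0,"rx":0,"ry":0,"rz":-6.66,"hand":0.085},{"dx":0,"dy":0,"dz":0,"rx":0,"ry":0,"rz":-6.66,"hand":0.085},{"dx":0,"dy":0,"dz":0,"rx":0,"ry":0,"rz":-6.66,"hand":0.085},{"dx":0,"dy":0,"dz":0,"rx":0,"ry":0,"rz":-6.66,"hand":0.085},{"dx":0,"dy":0,"dz":0,"rx":0,"ry":0,"rz":-6.66,"hand":0.085},{"dx":0,"dy":0,"dz":0,"rx":0,"ry":0,"rz":-6.66,"hand":0.085},{"dx":0,"dy":0,"dz":0,"rx":0,"ry":0,"rz":-6.66,"hand":0.085}]' >/dev/null
python3 -m pendant '[{"dx":0.014,"dy":0.032,"dz":0.007,"rx":0,"ry":0,"rz":0,"hand":0.085},{"dx":0.014,"dy":0.032,"dz":0.007,"rx":0,"ry":0,"rz":0,"hand":0.085},{"dx":0.014,"dy":0.032,"dz":0.007,"rx":0,"ry":0,"rz":0,"hand":0.085},{"dx":0.014,"dy":0.032,"dz":0.007,"rx":0,"ry":0,"rz":0,"hand":0.085},{"dx":0.014,"dy":0.032,"dz":0.007,"rx":0,"ry":0,"rz":0,"hand":0.085},{"dx":0.014,"dy":0.032,"dz":0.007,"rx":0,"ry":0,"rz":0,"hand":0.085},{"dx":0.014,"dy":0.032,"dz":0.007,"rx":0,"ry":0,"rz":0,"hand":0.085},{"dx":0.014,"dy":0.032,"dz":0.007,"rx":0,"ry":0,"rz":0,"hand":0.085},{"dx":0.014,"dy":0.032,"dz":0.007,"rx":0,"ry":0,"rz":0,"hand":0.085},{"dx":0.014,"dy":0.032,"dz":0.007,"rx":0,"ry":0,"rz":0,"hand":0.085},{"dx":0.014,"dy":0.032,"dz":0.007,"rx":0,"ry":0,"rz":0,"hand":0.085},{"dx":0.014,"dy":0.030,"dz":0.007,"rx":0,"ry":0,"rz":0,"hand":0.085}]' >/dev/null
python3 -m pendant '[{"dx":0,"dy":0,"dz":0,"rx":0,"ry":0,"rz":0,"hand":0.085},{"dx":0,"dy":0,"dz":0,"rx":0,"ry":0,"rz":0,"hand":0.085},{"dx":0,"dy":0,"dz":0,"rx":0,"ry":0,"rz":0,"hand":0.085}]'
python3 - <<'E'
from vis import *
go(.595,-.3,.14,.14)
d=snap("wrist","w1")
q,f=fit([d],"wedge",[.595,-.3,.14],lo=60,hi=150); print(q,f)
img=cv2.resize(d["frame"][:,:,::-1],None,fx=1.25,fy=1.25); outline(d,img,"wedge",q,0,1.25); cv2.imwrite("pics/w1v.png",img)
E
```

```text
clock: 2.37
position: [0.5956, -0.3025, 0.1469]
ee_rot: [-0.0, 0.656, 0.755, -0.0]
contact_force: [-0.3, 1.3, 0.5]
width: 0.085
gripper_force: 0.0
t 2.37 pos [ 0.5956 -0.3025  0.1469] tilt deg [-0.08 -0.01] F [-0.3  1.3  0.5] w 0.085
RZ deg 0.02 then dx 0.0026 dy -0.0003 dz 0.0069
[ 0.59485139 -0.29912449  0.13244194] 1.9598867737606835
```

View pics/w1v.png

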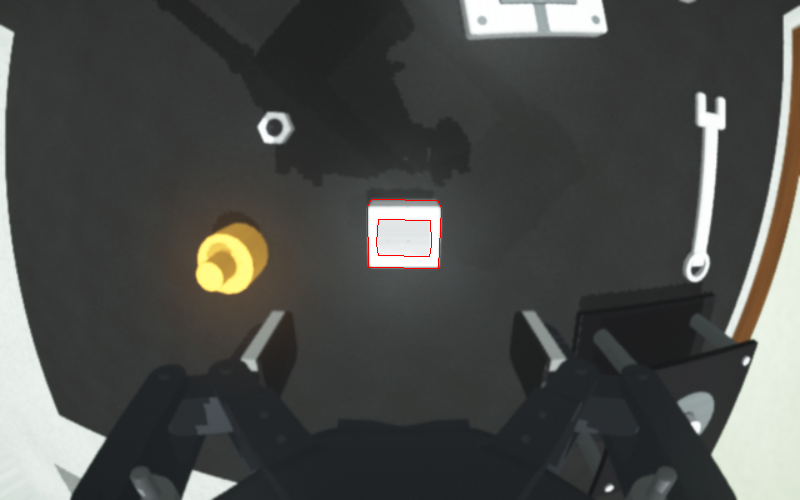

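The wrist view shows the wedge at (404,235) with the ridge running left–right along the closing line, and the fit matches. The large weight is at (232,258), and the black device at right is clear of the fingers. Descending and gripping.

```bash
python3 -m pendant '[{"dx":0.0035,"dy":0,"dz":0.03,"rx":0,"ry":0,"rz":0.45,"hand":0.075},{"dx":0,"dy":0,"dz":0.035,"rx":0,"ry":0,"rz":0,"hand":0.075},{"dx":0,"dy":0,"dz":0.035,"rx":0,"ry":0,"rz":0,"hand":0.075},{"dx":0,"dy":0,"dz":0.025,"rx":0,"ry":0,"rz":0,"hand":0.075},{"dx":0,"dy":0,"dz":0.013,"rx":0,"ry":0,"rz":0,"hand":0.075},{"dx":0,"dy":0,"dz":0.005,"rx":0,"ry":0,"rz":0,"hand":0.075},{"dx":0,"dy":0,"dz":0,"rx":0,"ry":0,"rz":0,"hand":0.075},{"dx":0,"dy":0,"dz":0,"rx":0,"ry":0,"rz":0,"hand":0.075}]'
python3 -m pendant '[{"dx":0,"dy":0,"dz":0,"rx":0,"ry":0,"rz":0,"hand":0.045},{"dx":0,"dy":0,"dz":0,"rx":0,"ry":0,"rz":0,"hand":0.045},{"dx":0,"dy":0,"dz":0,"rx":0,"ry":0,"rz":0,"hand":0.045},{"dx":0,"dy":0,"dz":0,"rx":0,"ry":0,"rz":0,"hand":0.045},{"dx":0,"dy":0,"dz":0,"rx":0,"ry":0,"rz":0,"hand":0.045},{"dx":0,"dy":0,"dz":0,"rx":0,"ry":0,"rz":0,"hand":0.045}]' 60
```

```text
clock: 3.08
position: [0.5957, -0.3003, 0.0054]
ee_rot: [0.001, 0.659, 0.752, 0.0]
contact_force: [-0.7, -0.9, 0.2]
width: 0.0751
gripper_force: 0.0
clock: 3.58
position: [0.5964, -0.3, 0.0064]
ee_rot: [0.002, 0.659, 0.752, -0.0]
contact_force: [-1.4, 0.1, 6.4]
width: 0.0489
gripper_force: 66.0
```

```bash
python3 -m pendant '[{"dx":0,"dy":0,"dz":-0.01,"rx":0,"ry":0,"rz":0,"hand":0.045},{"dx":0,"dy":0,"dz":-0.03,"rx":0,"ry":0,"rz":0,"hand":0.045},{"dx":0,"dy":0,"dz":-0.035,"rx":0,"ry":0,"rz":-3,"hand":0.045},{"dx":0,"dy":0,"dz":-0.035,"rx":0,"ry":0,"rz":-3,"hand":0.045},{"dx":0,"dy":0,"dz":-0.035,"rx":0,"ry":0,"rz":-2.8,"hand":0.045},{"dx":0.025,"dy":0.0166,"dz":-0.011,"rx":0,"ry":0,"rz":0,"hand":0.045},{"dx":0.025,"dy":0.0166,"dz":-0.011,"rx":0,"ry":0,"rz":0,"hand":0.045},{"dx":0.025,"dy":0.0166,"dz":-0.011,"rx":0,"ry":0,"rz":0,"hand":0.045},{"dx":0.025,"dy":0.0166,"dz":-0.011,"rx":0,"ry":0,"rz":0,"hand":0.045},{"dx":0.025,"dy":0.0166,"dz":-0.011,"rx":0,"ry":0,"rz":0,"hand":0.045},{"dx":0.025,"dy":0.0166,"dz":-0.011,"rx":0,"ry":0,"rz":0,"hand":0.045}]' >/dev/null
python3 -m pendant '[{"dx":0,"dy":0,"dz":0,"rx":0,"ry":0,"rz":0,"hand":0.045},{"dx":0,"dy":0,"dz":0,"rx":0,"ry":0,"rz":0,"hand":0.045},{"dx":0,"dy":0,"dz":0,"rx":0,"ry":0,"rz":0,"hand":0.045},{"dx":0,"dy":0,"dz":0,"rx":0,"ry":0,"rz":0,"hand":0.045}]'
python3 - <<'E'
from vis import *
d=snap("wrist","w2")
q=[.639,-.0155,.286]
uv=proj(d,place(M["plate"][0],q)); print(uv.min(0),uv.max(0))
q,f=fit([d],"plate",q,lo=60,hi=150); print(q,f)
# metric rectification of plate top at seat height z=.024: plate coords, 0.5 mm/px, x up, y left
def rect(d,q,z=.024):
    X,Y=np.meshgrid(np.arange(125,-125.1,-.5)/1e3,np.arange(55,-55.1,-.5)/1e3)
    P=place(np.c_[X.ravel()*0,X.ravel(),0*X.ravel()]+np.c_[Y.ravel(),0*Y.ravel(),0*Y.ravel()],q,z); uv=proj(d,P).astype(np.float32).reshape(*X.shape,2)
    return cv2.remap(d["frame"],uv[...,0],uv[...,1],cv2.INTER_LINEAR)[:,:,::-1]
a=rect(d,q); b=rect(load("top0"),[.639,-.0155,.286]); cv2.imwrite("pics/w2r.png",np.vstack([a,b]))
E
```

```text
clock: 4.83
position: [0.648, -0.1277, 0.2144]
ee_rot: [-0.001, 0.6, 0.8, -0.001]
contact_force: [-0.1, -0.5, -4.3]
width: 0.0487
gripper_force: 64.7
[293.63592336 -30.12104034] [392.7011023  187.65117551]
[ 0.63853593 -0.01458082  0.2813249 ] 2.7143471948629063
```

View pics/w2.png

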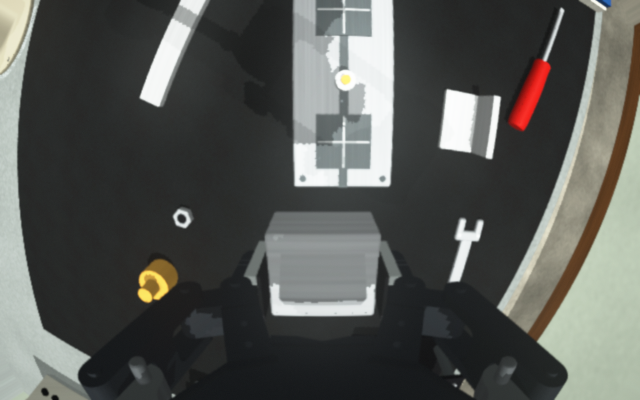

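View pics/w2r.png

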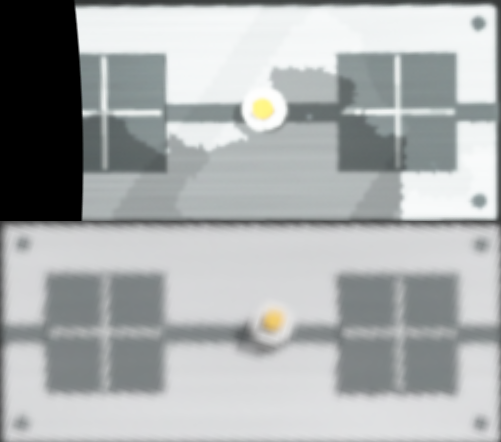

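The wedge is held level. The wrist picture shows the seats at (343,140) and (343,15) and the probe at (345,79). The rectified views put the seat crosses at about y=+73 and -74 mm in plate coordinates. I'll step closer and measure the left seat.

```bash
python3 -m pendant '[{"dx":0.0277,"dy":0.0055,"dz":0.006,"rx":0,"ry":0,"rz":0,"hand":0.045},{"dx":0.0277,"dy":0.0055,"dz":0.006,"rx":0,"ry":0,"rz":0,"hand":0.045},{"dx":0.0277,"dy":0.0055,"dz":0.006,"rx":0,"ry":0,"rz":0,"hand":0.045},{"dx":0.0277,"dy":0.0055,"dz":0.006,"rx":0,"ry":0,"rz":0,"hand":0.045},{"dx":0,"dy":0,"dz":0,"rx":0,"ry":0,"rz":0,"hand":0.045},{"dx":0,"dy":0,"dz":0,"rx":0,"ry":0,"rz":0,"hand":0.045},{"dx":0,"dy":0,"dz":0,"rx":0,"ry":0,"rz":0,"hand":0.045}]' >/dev/null
cat >> vis.py <<'E'
def rect(d,q,z=.024,hx=55,hy=125,step=.5):
    X,Y=np.meshgrid(np.arange(hy,-hy-.1,-step)/1e3,np.arange(hx,-hx-.1,-step)/1e3)
    P=place(np.c_[Y.ravel(),X.ravel(),0*X.ravel()],q,z); uv=proj(d,P).astype(np.float32).reshape(*X.shape,2)
    return cv2.remap(d["frame"],uv[...,0],uv[...,1],cv2.INTER_CUBIC)[:,:,::-1]
def seat(d,L,th,z=.024):
    "refine square seat pose by fitting dark 60 mm square with cross, edges cancel shading by gradient"
    def f(q):
        t=np.linspace(-.024,.024,60); t=t[abs(t)>.006]; g=0
        for a,b in((1,0),(-1,0),(0,1),(0,-1)):
            for k,sg in((.0325,1),(.0275,-1)):
                p=np.c_[a*k+b*t,b*k+a*t,0*t]; uv=proj(d,place(p,q,z)).astype(np.float32)
                m=cv2.remap(G,uv[:,0],uv[:,1],cv2.INTER_LINEAR).ravel(); g-=sg*m.mean()
        return g
    G=cv2.GaussianBlur(np.minimum(d["frame"].max(2),235).astype(np.float32),(0,0),.8)
    s=np.array([[*L,th]]*4); s[1,0]+=.002;s[2,1]+=.002;s[3,2]+=.02
    r=minimize(f,s[0],method="Nelder-Mead",options=dict(initial_simplex=s,xatol=1e-5,fatol=1e-4)); return r.x,r.fun
E
python3 - <<'E'
from vis import *
go(.6175,.0548,.1,.283)
d=snap("wrist","w3"); w2=load("w2"); t=load("top0"); s=load("scene0")
L,Rr=(.6175,.0548),(.6585,-.0862)
for n,v in(("w3",d),("w2",w2),("top",t),("scene",s)):
    print(n,"L",*[np.round(x,4) for x in seat(v,L,.283)],"R",*[np.round(x,4) for x in seat(v,Rr,.283)])
E
```

```text
t 5.47 pos [ 0.6388 -0.0157  0.191 ] tilt deg [-0.02 -0.06] F [-0.1  0.  -4. ] w 0.0489
RZ deg 0.10 then dx 0.0736 dy -0.0008 dz 0.0910
w3 L [0.6172 0.0553 0.2861] -359.7077 R [ 0.6559 -0.0777  0.2863] -110.6401
w2 L [0.6173 0.054  0.2856] -182.4845 R [ 0.6581 -0.0851  0.2821] -323.7673
top L [0.6176 0.0542 0.2835] -215.8365 R [ 0.6585 -0.0865  0.2856] -220.5311
scene L [0.6174 0.0526 0.2867] -283.6692 R [ 0.6585 -0.0873  0.2845] -313.9657
```

View pics/w3.png

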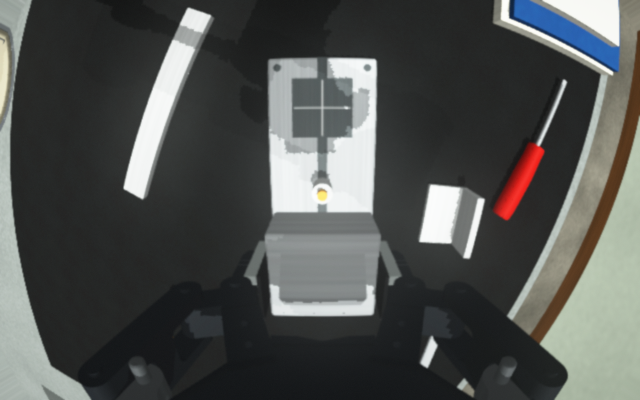

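```bash
python3 -m pendant '[{"dx":0.036,"dy":-0.0008,"dz":0.0,"rx":0,"ry":0,"rz":0,"hand":0.045},{"dx":0.0362,"dy":0,"dz":0.02,"rx":0,"ry":0,"rz":0,"hand":0.045},{"dx":0,"dy":0,"dz":0.04,"rx":0,"ry":0,"rz":0,"hand":0.045},{"dx":0,"dy":0,"dz":0.035,"rx":0,"ry":0,"rz":0,"hand":0.045},{"dx":0,"dy":0,"dz":0.03,"rx":0,"ry":0,"rz":0,"hand":0.045},{"dx":0,"dy":0,"dz":0.02,"rx":0,"ry":0,"rz":0,"hand":0.045},{"dx":0,"dy":0,"dz":0.01,"rx":0,"ry":0,"rz":0,"hand":0.045},{"dx":0,"dy":0,"dz":0,"rx":0,"ry":0,"rz":0,"hand":0.045},{"dx":0,"dy":0,"dz":0,"rx":0,"ry":0,"rz":0,"hand":0.045},{"dx":0,"dy":0,"dz":0,"rx":0,"ry":0,"rz":0,"hand":0.045}]'
python3 -c "
from vis import *
go(.6177,.0535,.031,.2845)"
```

```text
clock: 6.35
position: [0.6197, 0.0538, 0.0381]
ee_rot: [0.002, 0.6, 0.8, 0.001]
contact_force: [-0.1, 0.5, -3.2]
width: 0.0493
gripper_force: 64.6
t 6.35 pos [0.6197 0.0538 0.0381] tilt deg [ 0.22 -0.01] F [-0.1  0.5 -3.2] w 0.0493
RZ deg -0.00 then dx 0.0002 dy -0.0020 dz 0.0071
```

```bash
python3 -m pendant '[{"dx":0,"dy":-0.002,"dz":0.003,"rx":0,"ry":0,"rz":0,"hand":0.045},{"dx":0,"dy":0,"dz":0.002,"rx":0,"ry":0,"rz":0,"hand":0.045},{"dx":0,"dy":0,"dz":0.0015,"rx":0,"ry":0,"rz":0,"hand":0.045},{"dx":0,"dy":0,"dz":0,"rx":0,"ry":0,"rz":0,"hand":0.045},{"dx":0,"dy":0,"dz":0,"rx":0,"ry":0,"rz":0,"hand":0.045},{"dx":0,"dy":0,"dz":0,"rx":0,"ry":0,"rz":0,"hand":0.045}]'
python3 -c "
from vis import *
go(.6177,.0535,.031,.2845)"
```

```text
clock: 6.85
position: [0.6162, 0.0539, 0.0304]
ee_rot: [0.0, 0.599, 0.801, 0.0]
contact_force: [-1.4, -0.3, 0.5]
width: 0.0487
gripper_force: 65.3
t 6.85 pos [0.6162 0.0539 0.0304] tilt deg [ 0.06 -0.01] F [-1.4 -0.3  0.5] w 0.0487
RZ deg 0.06 then dx -0.0008 dy 0.0013 dz -0.0006
```

```bash
python3 -m pendant '[{"dx":-0.0005,"dy":0.0012,"dz":0,"rx":0,"ry":0,"rz":0,"hand":0.045},{"dx":0,"dy":0,"dz":0,"rx":0,"ry":0,"rz":0,"hand":0.045},{"dx":0,"dy":0,"dz":0,"rx":0,"ry":0,"rz":0,"hand":0.045},{"dx":0,"dy":0,"dz":0.0006,"rx":0,"ry":0,"rz":0,"hand":0.045},{"dx":0,"dy":0,"dz":0,"rx":0,"ry":0,"rz":0,"hand":0.045}]'
python3 -c "
from vis import *
go(.6177,.0535,.031,.2845)"
```

```text
clock: 7.27
position: [0.6162, 0.0539, 0.0305]
ee_rot: [-0.001, 0.599, 0.801, -0.0]
contact_force: [-5.8, -0.1, 8.1]
width: 0.049
gripper_force: 66.2
t 7.27 pos [0.6162 0.0539 0.0305] tilt deg [-0.08 -0.  ] F [-5.8 -0.1  8.1] w 0.049
RZ deg 0.06 then dx -0.0008 dy 0.0013 dz -0.0005
```

```bash
python3 -m pendant '[{"dx":0,"dy":0,"dz":-0.0006,"rx":0,"ry":0,"rz":0,"hand":0.055},{"dx":0,"dy":0,"dz":0,"rx":0,"ry":0,"rz":0,"hand":0.065},{"dx":0,"dy":0,"dz":0,"rx":0,"ry":0,"rz":0,"hand":0.08},{"dx":0,"dy":0,"dz":0,"rx":0,"ry":0,"rz":0,"hand":0.08},{"dx":0,"dy":0,"dz":0,"rx":0,"ry":0,"rz":0,"hand":0.08},{"dx":0,"dy":0,"dz":-0.02,"rx":0,"ry":0,"rz":0,"hand":0.08},{"dx":0,"dy":0,"dz":-0.04,"rx":0,"ry":0,"rz":0,"hand":0.08},{"dx":-0.005,"dy":0,"dz":-0.04,"rx":0,"ry":0,"rz":0,"hand":0.08},{"dx":-0.01,"dy":0,"dz":-0.03,"rx":0,"ry":0,"rz":0,"hand":0.08},{"dx":-0.01,"dy":0,"dz":-0.01,"rx":0,"ry":0,"rz":0,"hand":0.08},{"dx":0,"dy":0,"dz":0,"rx":0,"ry":0,"rz":0,"hand":0.08},{"dx":0,"dy":0,"dz":0,"rx":0,"ry":0,"rz":0,"hand":0.08}]' >/dev/null
python3 -m pendant '[{"dx":0,"dy":0,"dz":0,"rx":0,"ry":0,"rz":0,"hand":0.08},{"dx":0,"dy":0,"dz":0,"rx":0,"ry":0,"rz":0,"hand":0.08}]'
python3 - <<'E'
from vis import *
go(.6174,.0545,.1,.2845)
d=snap("wrist","w4"); t=snap("top","t4"); s=snap("scene","s4")
qs,f=seat(d,(.6174,.0545),.2845); print("seat",qs,f)
O=(.6174,.0545)
f2=cv2.resize(d["frame"][60:340,160:480,::-1],None,fx=2,fy=2,interpolation=cv2.INTER_CUBIC)
outline(d,f2,"wedge",[*qs],.024,2,(160,60)); outline(d,f2,"seat",[*qs],.02,2,(160,60),(0,255,0)); cv2.imwrite("pics/w4v.png",f2)
E
```

```text
clock: 8.43
position: [0.6225, 0.0303, 0.1672]
ee_rot: [-0.002, 0.599, 0.8, -0.001]
contact_force: [0.2, -0.4, 0.2]
width: 0.0799
gripper_force: 0.0
t 8.43 pos [0.6225 0.0303 0.1672] tilt deg [-0.29  0.04] F [ 0.2 -0.4  0.2] w 0.0799
RZ deg 0.05 then dx 0.0247 dy 0.0019 dz 0.0672
seat [0.61706286 0.05530839 0.27880382] -214.1432342529297
```

View pics/w4v.png

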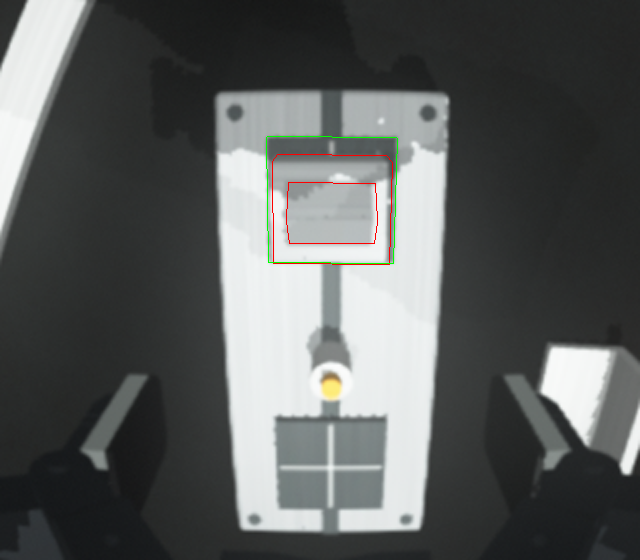

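The placed wedge coincides with the model outline centred on the seat, within about 1 mm: block edges at x=272 and 390, front edge at y=263. The probe at (330,385) is undisturbed. Next is the roller.

```bash
python3 -m pendant '[{"dx":0.0354,"dy":0.0096,"dz":0.002,"rx":0,"ry":0,"rz":0,"hand":0.08},{"dx":0.0354,"dy":0.0096,"dz":0.002,"rx":0,"ry":0,"rz":0,"hand":0.08},{"dx":0.0354,"dy":0.0096,"dz":0.002,"rx":0,"ry":0,"rz":0,"hand":0.08},{"dx":0.0354,"dy":0.0096,"dz":0.002,"rx":0,"ry":0,"rz":0,"hand":0.08},{"dx":0.0354,"dy":0.0096,"dz":0.002,"rx":0,"ry":0,"rz":0,"hand":0.08},{"dx":0.0354,"dy":0.0096,"dz":0.002,"rx":0,"ry":0,"rz":0,"hand":0.08},{"dx":0.0354,"dy":0.0096,"dz":0.002,"rx":0,"ry":0,"rz":0,"hand":0.08},{"dx":0.0354,"dy":0.0096,"dz":0.002,"rx":0,"ry":0,"rz":0,"hand":0.08},{"dx":0,"dy":0,"dz":0,"rx":0,"ry":0,"rz":0,"hand":0.08},{"dx":0,"dy":0,"dz":0,"rx":0,"ry":0,"rz":0,"hand":0.08},{"dx":0,"dy":0,"dz":0,"rx":0,"ry":0,"rz":0,"hand":0.08}]' >/dev/null
python3 - <<'E'
from vis import *
w4=load("w4");print("R from w4",seat(w4,(.6584,-.0863),.2845))
go(.6162,.3232,.15)
d=snap("wrist","w5")
for y0 in(-.6,-.2,.2,.7,1.2): 
    q,f=fit([d],"roller",[.6162,.3232,y0],lo=60,hi=150); print(np.round(q,4),round(f,3))
u=proj(d,[q[0],q[1],.03])[0].astype(int); print(u); o=u-60
c=cv2.resize(d["frame"][o[1]:o[1]+120,o[0]:o[0]+120,::-1],None,fx=4,fy=4,interpolation=cv2.INTER_CUBIC)
outline(d,c,"roller",q,0,4,o); cv2.imwrite("pics/w5v.png",c)
E
```

```text
R from w4 (array([ 0.65736443, -0.08282433,  0.28571837]), np.float64(-366.8941955566406))
t 9.5 pos [0.6177 0.3229 0.1529] tilt deg [-0.07 -0.09] F [-0.2 -0.5  0.1] w 0.0798
RZ deg -0.00 then dx 0.0007 dy -0.0013 dz 0.0029
[ 0.6156  0.3225 -1.0224] 1.534
[ 0.6156  0.3223 -0.5263] 1.535
[ 0.6156  0.3225 -0.0063] 1.544
[0.6155 0.3224 0.513 ] 1.529
[0.6156 0.3224 1.8283] 1.551
[320 191]
```

View pics/w5v.png

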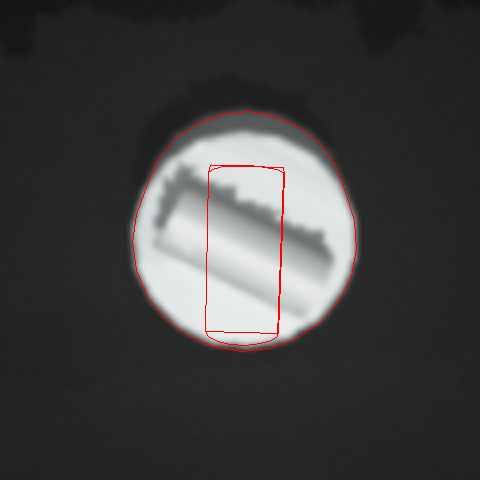

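```bash
python3 - <<'E'
from vis import *
d=load("w5"); o=np.array([260,131])
for a,b,z in(((155,243),(305,318),.037),((190,190),(333,255),.037)):
    P=unproj(d,o+np.array([a,b])/4.-.375,z); v=P[1]-P[0]; print(np.arctan2(v[1],v[0]),P.mean(0))
# refine by edge contrast: brightness profile of roller model
G=cv2.cvtColor(d["frame"],cv2.COLOR_RGB2GRAY).astype(np.float32)
def f(th,q=(.6156,.3224),z=.04):
    # variance across roller width minus variance along its axis
    x,y=np.meshgrid(np.linspace(-.014,.014,30),np.linspace(-.012,.012,40)); uv=proj(d,place(np.c_[x.ravel(),y.ravel(),0*x.ravel()],[*q,th],z)).astype(np.float32)
    m=cv2.remap(G,uv[:,0],uv[:,1],cv2.INTER_LINEAR).reshape(x.shape); return m.var(1).mean()
ths=np.arange(-.5,.2,.01); print(ths[np.argmin([f(t) for t in ths])])
go(.6162,.3232,.004,-.2)
E
```

```text
-0.19711792450673282 [0.61459521 0.31568092 0.037     ]
-0.15242952684549946 [0.61744112 0.33019485 0.037     ]
-0.18999999999999972
t 9.55 pos [0.6179 0.3222 0.1532] tilt deg [-0.06 -0.08] F [0.3 1.  0.2] w 0.08
RZ deg 27.79 then dx 0.0006 dy -0.0019 dz 0.1492
```

```bash
python3 -m pendant '[{"dx":0,"dy":0,"dz":0.0,"rx":0,"ry":0,"rz":6.8,"hand":0.075},{"dx":0,"dy":0,"dz":0.0,"rx":0,"ry":0,"rz":6.8,"hand":0.075},{"dx":0,"dy":0,"dz":0,"rx":0,"ry":0,"rz":6.8,"hand":0.075},{"dx":0,"dy":-0.0017,"dz":0.02,"rx":0,"ry":0,"rz":6.8,"hand":0.075},{"dx":0,"dy":0,"dz":0.035,"rx":0,"ry":0,"rz":0,"hand":0.075},{"dx":0,"dy":0,"dz":0.035,"rx":0,"ry":0,"rz":0,"hand":0.075},{"dx":0,"dy":0,"dz":0.03,"rx":0,"ry":0,"rz":0,"hand":0.075},{"dx":0,"dy":0,"dz":0.02,"rx":0,"ry":0,"rz":0,"hand":0.075},{"dx":0,"dy":0,"dz":0.007,"rx":0,"ry":0,"rz":0,"hand":0.075},{"dx":0,"dy":0,"dz":0,"rx":0,"ry":0,"rz":0,"hand":0.075},{"dx":0,"dy":0,"dz":0,"rx":0,"ry":0,"rz":0,"hand":0.075},{"dx":0,"dy":0,"dz":0,"rx":0,"ry":0,"rz":0,"hand":0.075}]'
python3 -c "
from vis import *
go(.6162,.3224,.005,-.19)"
```

```text
clock: 10.55
position: [0.6182, 0.3233, 0.0089]
ee_rot: [0.001, 0.771, 0.637, 0.002]
contact_force: [0.2, -0.2, -0.4]
width: 0.075
gripper_force: 0.0
t 10.55 pos [0.6182 0.3233 0.0089] tilt deg [0.2  0.07] F [ 0.2 -0.2 -0.4] w 0.075
RZ deg -0.01 then dx -0.0012 dy -0.0018 dz 0.0039
```

```bash
python3 -m pendant '[{"dx":-0.001,"dy":-0.0015,"dz":0.0035,"rx":0,"ry":0,"rz":0,"hand":0.075},{"dx":0,"dy":0,"dz":0,"rx":0,"ry":0,"rz":0,"hand":0.06},{"dx":0,"dy":0,"dz":0,"rx":0,"ry":0,"rz":0,"hand":0.045},{"dx":0,"dy":0,"dz":0,"rx":0,"ry":0,"rz":0,"hand":0.045},{"dx":0,"dy":0,"dz":0,"rx":0,"ry":0,"rz":0,"hand":0.045},{"dx":0,"dy":0,"dz":0,"rx":0,"ry":0,"rz":0,"hand":0.045},{"dx":0,"dy":0,"dz":0,"rx":0,"ry":0,"rz":0,"hand":0.045}]'
python3 -c "
from vis import *
go(.6162,.3224,.005,-.19)"
python3 -m pendant '[{"dx":0,"dy":0,"dz":-0.01,"rx":0,"ry":0,"rz":0,"hand":0.045},{"dx":0,"dy":0,"dz":-0.03,"rx":0,"ry":0,"rz":0,"hand":0.045},{"dx":0,"dy":0,"dz":-0.035,"rx":0,"ry":0,"rz":-6.8,"hand":0.045},{"dx":0,"dy":0,"dz":-0.035,"rx":0,"ry":0,"rz":-6.8,"hand":0.045},{"dx":0,"dy":0,"dz":-0.035,"rx":0,"ry":0,"rz":-6.8,"hand":0.045},{"dx":0,"dy":0,"dz":-0.03,"rx":0,"ry":0,"rz":-6.8,"hand":0.045},{"dx":0,"dy":0,"dz":0,"rx":0,"ry":0,"rz":0,"hand":0.045}]'
python3 -c "
from vis import *
go(.690,-.195,.185,.2845)"
```

```text
clock: 11.13
position: [0.6159, 0.3228, 0.0048]
ee_rot: [0.001, 0.771, 0.637, 0.001]
contact_force: [0.5, -0.9, 6.0]
width: 0.0483
gripper_force: 63.3
t 11.13 pos [0.6159 0.3228 0.0048] tilt deg [0.15 0.03] F [ 0.5 -0.9  6. ] w 0.0483
RZ deg 0.05 then dx -0.0004 dy 0.0004 dz -0.0002
clock: 11.72
position: [0.6177, 0.3241, 0.1857]
ee_rot: [0.003, 0.598, 0.801, 0.005]
contact_force: [1.7, 0.9, -2.8]
width: 0.0479
gripper_force: 63.9
t 11.72 pos [0.6177 0.3241 0.1857] tilt deg [0.64 0.27] F [ 1.7  0.9 -2.8] w 0.0479
RZ deg 0.22 then dx -0.5186 dy -0.0763 dz 0.0007
```

```bash
python3 -m pendant '[{"dx":-0.02,"dy":-0.003,"dz":0,"rx":0,"ry":0,"rz":0,"hand":0.045},{"dx":-0.04,"dy":-0.006,"dz":0,"rx":0,"ry":0,"rz":0,"hand":0.045},{"dx":-0.04,"dy":-0.006,"dz":0,"rx":0,"ry":0,"rz":0,"hand":0.045},{"dx":-0.04,"dy":-0.006,"dz":0,"rx":0,"ry":0,"rz":0,"hand":0.045},{"dx":-0.04,"dy":-0.006,"dz":0,"rx":0,"ry":0,"rz":0,"hand":0.045},{"dx":-0.04,"dy":-0.006,"dz":0,"rx":0,"ry":0,"rz":0,"hand":0.045},{"dx":-0.04,"dy":-0.006,"dz":0,"rx":0,"ry":0,"rz":0,"hand":0.045},{"dx":-0.04,"dy":-0.006,"dz":0,"rx":0,"ry":0,"rz":0,"hand":0.045},{"dx":-0.04,"dy":-0.006,"dz":0,"rx":0,"ry":0,"rz":0,"hand":0.045},{"dx":-0.04,"dy":-0.006,"dz":0,"rx":0,"ry":0,"rz":0,"hand":0.045},{"dx":-0.04,"dy":-0.006,"dz":0,"rx":0,"ry":0,"rz":0,"hand":0.045},{"dx":-0.04,"dy":-0.006,"dz":0,"rx":0,"ry":0,"rz":0,"hand":0.045}]' >/dev/null
python3 -m pendant '[{"dx":-0.03,"dy":-0.004,"dz":0,"rx":0,"ry":0,"rz":0,"hand":0.045},{"dx":-0.028,"dy":-0.003,"dz":0,"rx":0,"ry":0,"rz":0,"hand":0.045},{"dx":0,"dy":0,"dz":0,"rx":0,"ry":0,"rz":0,"hand":0.045},{"dx":0,"dy":0,"dz":0,"rx":0,"ry":0,"rz":0,"hand":0.045},{"dx":0,"dy":0,"dz":0,"rx":0,"ry":0,"rz":0,"hand":0.045},{"dx":0,"dy":0,"dz":0,"rx":0,"ry":0,"rz":0,"hand":0.045}]' >/dev/null
python3 - <<'E'
from vis import *
go(.690,-.195,.185,.2845)
d=snap("wrist","w6"); print(seat(d,(.6582,-.0858),.2845), proj(d,[.6582,-.0858,.024]))
c=cv2.resize(d["frame"][40:340,200:440,::-1],None,fx=2,fy=2); cv2.imwrite("pics/w6v.png",c)
E
```

```text
t 13.22 pos [ 0.6869 -0.1943  0.177 ] tilt deg [-0.15  0.1 ] F [ 0.2  0.1 -4.1] w 0.0482
RZ deg 0.06 then dx -0.0016 dy 0.0028 dz -0.0080
(array([ 0.6583475 , -0.08604859,  0.28173404]), np.float64(-292.3243408203125)) [[326.34135246  68.31528052]]
```

View pics/w6v.png

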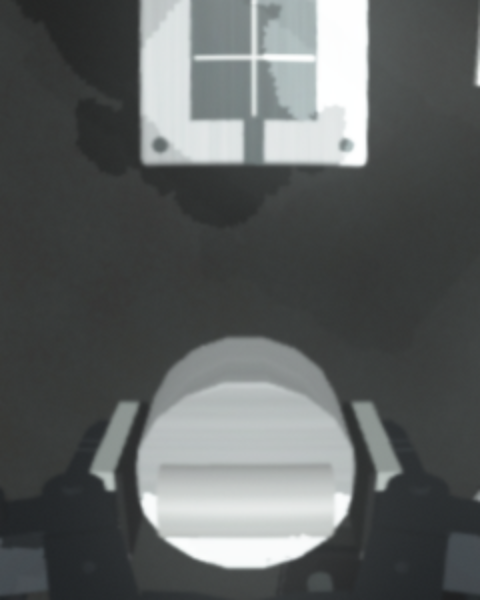

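```bash
python3 -m pendant '[{"dx":0.0374,"dy":0.001,"dz":0.0,"rx":0,"ry":0,"rz":0,"hand":0.045},{"dx":0.0375,"dy":0.001,"dz":0.0,"rx":0,"ry":0,"rz":0,"hand":0.045},{"dx":0.0375,"dy":0.001,"dz":0.01,"rx":0,"ry":0,"rz":0,"hand":0.045},{"dx":0,"dy":0,"dz":0.035,"rx":0,"ry":0,"rz":0,"hand":0.045},{"dx":0,"dy":0,"dz":0.035,"rx":0,"ry":0,"rz":0,"hand":0.045},{"dx":0,"dy":0,"dz":0.03,"rx":0,"ry":0,"rz":0,"hand":0.045},{"dx":0,"dy":0,"dz":0.02,"rx":0,"ry":0,"rz":0,"hand":0.045},{"dx":0,"dy":0,"dz":0.008,"rx":0,"ry":0,"rz":0,"hand":0.045},{"dx":0,"dy":0,"dz":0,"rx":0,"ry":0,"rz":0,"hand":0.045},{"dx":0,"dy":0,"dz":0,"rx":0,"ry":0,"rz":0,"hand":0.045},{"dx":0,"dy":0,"dz":0,"rx":0,"ry":0,"rz":0,"hand":0.045},{"dx":0,"dy":0,"dz":0,"rx":0,"ry":0,"rz":0,"hand":0.045}]' >/dev/null
python3 -c "
from vis import *
go(.6583,-.0856,.029,.2845)"
```

```text
t 14.27 pos [ 0.6605 -0.0874  0.0425] tilt deg [ 0.24 -0.06] F [ 0.3  0.3 -4.2] w 0.0485
RZ deg 0.05 then dx 0.0024 dy -0.0016 dz 0.0135
```

```bash
python3 -m pendant '[{"dx":0.0022,"dy":-0.0012,"dz":0.005,"rx":0,"ry":0,"rz":0,"hand":0.045},{"dx":0,"dy":0,"dz":0.004,"rx":0,"ry":0,"rz":0,"hand":0.045},{"dx":0,"dy":0,"dz":0,"rx":0,"ry":0,"rz":0,"hand":0.045},{"dx":0,"dy":0,"dz":0,"rx":0,"ry":0,"rz":0,"hand":0.045},{"dx":0,"dy":0,"dz":0,"rx":0,"ry":0,"rz":0,"hand":0.045},{"dx":0,"dy":0,"dz":0,"rx":0,"ry":0,"rz":0,"hand":0.045}]' >/dev/null
python3 -c "
from vis import *
go(.6583,-.0856,.029,.2845)"
```

```text
t 14.77 pos [ 0.6573 -0.0855  0.0314] tilt deg [ 0.02 -0.01] F [-0.4 -0.3 -5.4] w 0.0482
RZ deg 0.04 then dx -0.0004 dy 0.0009 dz 0.0024
```

```bash
python3 -m pendant '[{"dx":0,"dy":0.0008,"dz":0.001,"rx":0,"ry":0,"rz":0,"hand":0.045},{"dx":0,"dy":0,"dz":0.001,"rx":0,"ry":0,"rz":0,"hand":0.045},{"dx":0,"dy":0,"dz":0.0008,"rx":0,"ry":0,"rz":0,"hand":0.045},{"dx":0,"dy":0,"dz":0,"rx":0,"ry":0,"rz":0,"hand":0.045},{"dx":0,"dy":0,"dz":0,"rx":0,"ry":0,"rz":0,"hand":0.045}]'
python3 -c "
from vis import *
go(.6583,-.0856,.029,.2845)"
```

```text
clock: 15.18
position: [0.6582, -0.0852, 0.0288]
ee_rot: [0.0, 0.599, 0.8, 0.0]
contact_force: [0.8, -0.7, -2.9]
width: 0.0485
gripper_force: 63.9
t 15.18 pos [ 0.6582 -0.0852  0.0288] tilt deg [ 0.03 -0.01] F [ 0.8 -0.7 -2.9] w 0.0485
RZ deg 0.04 then dx -0.0004 dy 0.0000 dz -0.0002
```

```bash
python3 -m pendant '[{"dx":0,"dy":0,"dz":0.0008,"rx":0,"ry":0,"rz":0,"hand":0.045},{"dx":0,"dy":0,"dz":0,"rx":0,"ry":0,"rz":0,"hand":0.045},{"dx":0,"dy":0,"dz":0,"rx":0,"ry":0,"rz":0,"hand":0.055},{"dx":0,"dy":0,"dz":0,"rx":0,"ry":0,"rz":0,"hand":0.065},{"dx":0,"dy":0,"dz":0,"rx":0,"ry":0,"rz":0,"hand":0.08},{"dx":0,"dy":0,"dz":0,"rx":0,"ry":0,"rz":0,"hand":0.08},{"dx":0,"dy":0,"dz":-0.02,"rx":0,"ry":0,"rz":0,"hand":0.08},{"dx":0,"dy":0,"dz":-0.04,"rx":0,"ry":0,"rz":0,"hand":0.08},{"dx":0,"dy":0,"dz":-0.04,"rx":0,"ry":0,"rz":0,"hand":0.08},{"dx":0,"dy":0,"dz":-0.04,"rx":0,"ry":0,"rz":0,"hand":0.08},{"dx":0,"dy":0,"dz":-0.03,"rx":0,"ry":0,"rz":0,"hand":0.08},{"dx":0,"dy":0,"dz":0,"rx":0,"ry":0,"rz":0,"hand":0.08}]' >/dev/null
python3 -m pendant '[{"dx":0,"dy":0,"dz":0,"rx":0,"ry":0,"rz":0,"hand":0.08},{"dx":0,"dy":0,"dz":0,"rx":0,"ry":0,"rz":0,"hand":0.08},{"dx":0,"dy":0,"dz":0,"rx":0,"ry":0,"rz":0,"hand":0.08}]'
python3 - <<'E'
from vis import *
d=snap("wrist","w7"); L=(.6174,.0545,.2845); Rr=(.6583,-.0858,.2845)
go(.4369,.0151,.14,-.176)
u=proj(d,[.638,-.0155,.02])[0]; print(u)
o=np.array([220,20]); c=cv2.resize(d["frame"][20:320,220:430,::-1],None,fx=2,fy=2,interpolation=cv2.INTER_CUBIC)
for n,q in(("wedge",L),("roller",Rr)): outline(d,c,n,q,.024,2,o)
for q in(L,Rr): outline(d,c,"seat",q,.02,2,o,(0,255,0))
cv2.imwrite("pics/w7v.png",c)
E
```

```text
clock: 16.43
position: [0.6568, -0.0849, 0.1956]
ee_rot: [-0.002, 0.599, 0.8, -0.001]
contact_force: [-0.3, 0.2, -0.5]
width: 0.0797
gripper_force: 0.0
t 16.48 pos [ 0.6568 -0.0849  0.1954] tilt deg [-0.23  0.05] F [-0.3  0.  -0.1] w 0.08
RZ deg 26.43 then dx 0.0600 dy -0.2340 dz 0.0554
[324.77970779 110.03750078]
```

View pics/w7v.png

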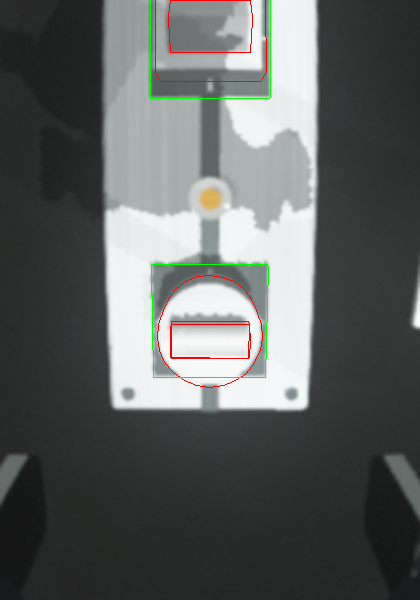

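The roller sits on its model outline, centred on the right seat (210,330). The wedge at the top is within about 1.5 mm, and the probe at (210,198) is untouched. Next is the bar.

```bash
python3 -m pendant '[{"dx":0,"dy":0,"dz":0,"rx":0,"ry":0,"rz":6.6,"hand":0.07},{"dx":0,"dy":0,"dz":0,"rx":0,"ry":0,"rz":6.6,"hand":0.07},{"dx":0,"dy":0,"dz":0,"rx":0,"ry":0,"rz":6.6,"hand":0.07},{"dx":0,"dy":0,"dz":0,"rx":0,"ry":0,"rz":6.6,"hand":0.07},{"dx":0.0086,"dy":-0.0334,"dz":0,"rx":0,"ry":0,"rz":0,"hand":0.07},{"dx":0.0086,"dy":-0.0334,"dz":0,"rx":0,"ry":0,"rz":0,"hand":0.07},{"dx":0.0086,"dy":-0.0334,"dz":0,"rx":0,"ry":0,"rz":0,"hand":0.07},{"dx":0.0086,"dy":-0.0334,"dz":0,"rx":0,"ry":0,"rz":0,"hand":0.07},{"dx":0.0086,"dy":-0.0334,"dz":0,"rx":0,"ry":0,"rz":0,"hand":0.07},{"dx":0.0086,"dy":-0.0334,"dz":0,"rx":0,"ry":0,"rz":0,"hand":0.07},{"dx":0.0086,"dy":-0.0334,"dz":0,"rx":0,"ry":0,"rz":0,"hand":0.07},{"dx":0,"dy":0,"dz":0,"rx":0,"ry":0,"rz":0,"hand":0.07}]' >/dev/null
python3 -m pendant '[{"dx":0,"dy":0,"dz":0,"rx":0,"ry":0,"rz":0,"hand":0.07},{"dx":0,"dy":0,"dz":0,"rx":0,"ry":0,"rz":0,"hand":0.07},{"dx":0,"dy":0,"dz":0,"rx":0,"ry":0,"rz":0,"hand":0.07}]' >/dev/null
python3 - <<'E'
from vis import *
go(.4369,.0151,.003,-.176)
d=snap("wrist","w8"); q,f=fit([d],"beam",[.4369,.0151,-.176],lo=60,hi=150); print("beam w",q,f)
for n in("top0","scene0"):
    v=load(n); q,f=fit([v],"beam",[.4369,.0151,-.176]); print(n,q,f)
c=d["frame"][:,:,::-1].copy(); outline(d,c,"beam",q); cv2.imwrite("pics/w8v.png",c)
for n,uv in(("w3",(322,195)),("w4",(325,252)),("w7",(325,119)),("top0",(319.7,124.6))): print("probe",n,unproj(load(n),uv,.055))
# probe in top: brass tip centroid
for n in("top0","scene0","w7","w3"):
    v=load(n); f_=v["frame"].astype(int); u=proj(v,[.637,-.018,.055])[0].astype(int)
    r=f_[u[1]-12:u[1]+12,u[0]-12:u[0]+12]; m=(r[...,0]-r[...,2])>60; y,x=np.nonzero(m); uv=(u[0]-12+x.mean(),u[1]-12+y.mean()); print(n,m.sum(),uv,unproj(v,uv,.053))
E
```

```text
t 17.73 pos [0.4395 0.0145 0.1974] tilt deg [ 0.02 -0.02] F [ 0.2 -0.4  0.1] w 0.0702
RZ deg 0.01 then dx 0.0002 dy -0.0027 dz 0.1944
beam w [ 0.43666832  0.01513004 -0.16665271] 2.3268600676202342
top0 [ 0.43793477  0.01379414 -0.17534716] 1.0931415613864592
scene0 [ 0.43618499  0.01474808 -0.17429428] 2.193590712528116
probe w3 [[ 0.63993863 -0.02228462  0.055     ]]
probe w4 [[ 0.63908213 -0.02069205  0.055     ]]
probe w7 [[ 0.64028042 -0.02305905  0.055     ]]
probe top0 [[ 0.63790472 -0.02567451  0.055     ]]
top0 12 (np.float64(319.25), np.float64(123.58333333333333)) [[ 0.64077533 -0.02468735  0.053     ]]
scene0 25 (np.float64(378.6), np.float64(245.44)) [[ 0.64042257 -0.02459584  0.053     ]]
w7 87 (np.float64(324.82758620689657), np.float64(118.83908045977012)) [[ 0.64011828 -0.02303018  0.053     ]]
w3 89 (np.float64(321.7865168539326), np.float64(194.93258426966293)) [[ 0.6398875  -0.02284201  0.053     ]]
```

View pics/w8v.png

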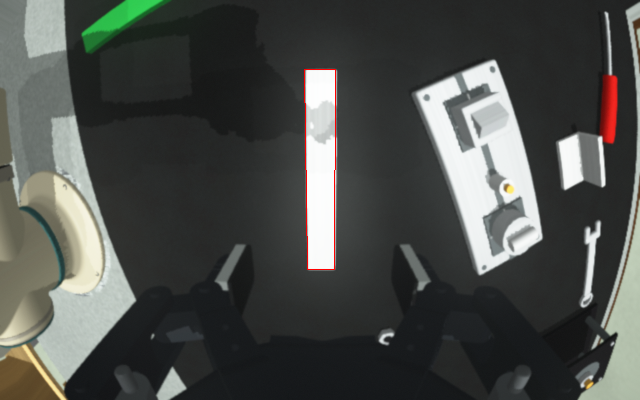

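```bash
python3 -m pendant '[{"dx":0,"dy":-0.0025,"dz":0.03,"rx":0,"ry":0,"rz":0,"hand":0.06},{"dx":0,"dy":0,"dz":0.04,"rx":0,"ry":0,"rz":0,"hand":0.06},{"dx":0,"dy":0,"dz":0.04,"rx":0,"ry":0,"rz":0,"hand":0.06},{"dx":0,"dy":0,"dz":0.04,"rx":0,"ry":0,"rz":0,"hand":0.06},{"dx":0,"dy":0,"dz":0.025,"rx":0,"ry":0,"rz":0,"hand":0.06},{"dx":0,"dy":0,"dz":0.01,"rx":0,"ry":0,"rz":0,"hand":0.06},{"dx":0,"dy":0,"dz":0,"rx":0,"ry":0,"rz":0,"hand":0.06},{"dx":0,"dy":0,"dz":0,"rx":0,"ry":0,"rz":0,"hand":0.06},{"dx":0,"dy":0,"dz":0,"rx":0,"ry":0,"rz":0,"hand":0.06},{"dx":0,"dy":0,"dz":0,"rx":0,"ry":0,"rz":0,"hand":0.06}]' >/dev/null
python3 -c "
from vis import *
go(.4368,.0149,.003,-.175)"
```

```text
t 18.62 pos [0.4373 0.015  0.0137] tilt deg [ 0.16 -0.03] F [-0.1  0.7  0.1] w 0.0596
RZ deg -0.03 then dx -0.0002 dy -0.0005 dz 0.0107
```

```bash
python3 -m pendant '[{"dx":0,"dy":-0.0005,"dz":0.006,"rx":0,"ry":0,"rz":0,"hand":0.06},{"dx":0,"dy":0,"dz":0.0035,"rx":0,"ry":0,"rz":0,"hand":0.05},{"dx":0,"dy":0,"dz":0,"rx":0,"ry":0,"rz":0,"hand":0.04},{"dx":0,"dy":0,"dz":0,"rx":0,"ry":0,"rz":0,"hand":0.026},{"dx":0,"dy":0,"dz":0,"rx":0,"ry":0,"rz":0,"hand":0.026},{"dx":0,"dy":0,"dz":0,"rx":0,"ry":0,"rz":0,"hand":0.026},{"dx":0,"dy":0,"dz":0,"rx":0,"ry":0,"rz":0,"hand":0.026},{"dx":0,"dy":0,"dz":0,"rx":0,"ry":0,"rz":0,"hand":0.026}]' 60
python3 -c "
from vis import *
go(.4368,.0149,.003,-.175)"
```

```text
clock: 19.28
position: [0.4365, 0.0153, 0.0038]
ee_rot: [0.001, 0.766, 0.642, 0.001]
contact_force: [2.7, -0.8, 5.3]
width: 0.0302
gripper_force: 60.0
t 19.28 pos [0.4365 0.0153 0.0038] tilt deg [ 0.16 -0.03] F [ 2.7 -0.8  5.3] w 0.0302
RZ deg -0.02 then dx -0.0003 dy 0.0003 dz 0.0008
```

```bash
python3 -m pendant '[{"dx":0,"dy":0,"dz":-0.01,"rx":0,"ry":0,"rz":0,"hand":0.026},{"dx":0,"dy":0,"dz":-0.03,"rx":0,"ry":0,"rz":0,"hand":0.026},{"dx":0,"dy":0,"dz":-0.03,"rx":0,"ry":0,"rz":-5,"hand":0.026},{"dx":0,"dy":0,"dz":-0.03,"rx":0,"ry":0,"rz":-5,"hand":0.026},{"dx":0,"dy":0,"dz":-0.03,"rx":0,"ry":0,"rz":-5,"hand":0.026},{"dx":0,"dy":0,"dz":-0.03,"rx":0,"ry":0,"rz":-5,"hand":0.026},{"dx":0,"dy":0,"dz":-0.02,"rx":0,"ry":0,"rz":-5,"hand":0.026},{"dx":0,"dy":0,"dz":0,"rx":0,"ry":0,"rz":-1.4,"hand":0.026},{"dx":0,"dy":0,"dz":0,"rx":0,"ry":0,"rz":0,"hand":0.026}]' >/dev/null
python3 -m pendant '[{"dx":-0.006,"dy":0.0143,"dz":0,"rx":0,"ry":0,"rz":0,"hand":0.026},{"dx":-0.012,"dy":0.025,"dz":0,"rx":0,"ry":0,"rz":0,"hand":0.026},{"dx":-0.014,"dy":0.03,"dz":0,"rx":0,"ry":0,"rz":0,"hand":0.026},{"dx":-0.014,"dy":0.03,"dz":0,"rx":0,"ry":0,"rz":0,"hand":0.026},{"dx":-0.014,"dy":0.03,"dz":0,"rx":0,"ry":0,"rz":0,"hand":0.026},{"dx":-0.014,"dy":0.03,"dz":0,"rx":0,"ry":0,"rz":0,"hand":0.026},{"dx":-0.012,"dy":0.025,"dz":0,"rx":0,"ry":0,"rz":0,"hand":0.026},{"dx":0,"dy":0,"dz":0,"rx":0,"ry":0,"rz":0,"hand":0.026},{"dx":0,"dy":0,"dz":0,"rx":0,"ry":0,"rz":0,"hand":0.026},{"dx":0,"dy":0,"dz":0,"rx":0,"ry":0,"rz":0,"hand":0.026},{"dx":0,"dy":0,"dz":0,"rx":0,"ry":0,"rz":0,"hand":0.026}]'
python3 - <<'E'
from vis import *
go(.6375,-.0155,.073,.2845)
d=snap("scene","s9"); c=d["frame"][150:350,280:480,::-1]; cv2.imwrite("pics/s9v.png",cv2.resize(c,None,fx=2.8,fy=2.8))
E
```

```text
clock: 20.95
position: [0.6342, -0.0148, 0.1814]
ee_rot: [-0.002, 0.6, 0.8, -0.001]
contact_force: [-0.1, 0.2, -3.0]
width: 0.0299
gripper_force: 60.5
t 20.95 pos [ 0.6342 -0.0148  0.1814] tilt deg [-0.26  0.03] F [-0.1  0.2 -3. ] w 0.0299
RZ deg 0.02 then dx -0.0016 dy 0.0030 dz 0.1084
```

View pics/s9v.png

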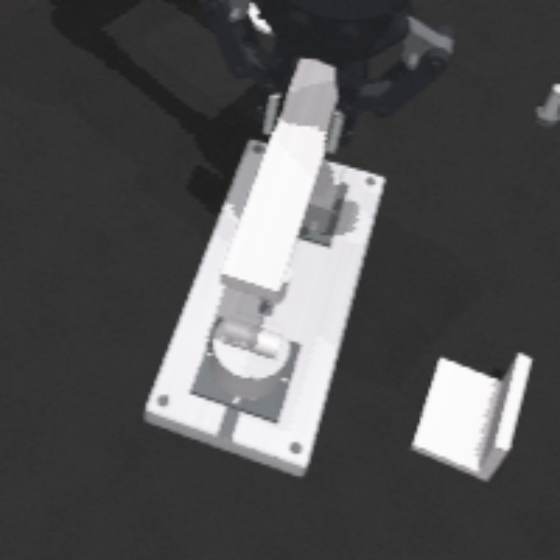

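The bar is held level and parallel to the plate. Lowering it.

```bash
python3 -m pendant '[{"dx":-0.0016,"dy":0.0015,"dz":0.02,"rx":0,"ry":0,"rz":0,"hand":0.026},{"dx":0,"dy":0,"dz":0.03,"rx":0,"ry":0,"rz":0,"hand":0.026},{"dx":0,"dy":0,"dz":0.025,"rx":0,"ry":0,"rz":0,"hand":0.026},{"dx":0,"dy":0,"dz":0.015,"rx":0,"ry":0,"rz":0,"hand":0.026},{"dx":0,"dy":0,"dz":0.006,"rx":0,"ry":0,"rz":0,"hand":0.026},{"dx":0,"dy":0,"dz":0,"rx":0,"ry":0,"rz":0,"hand":0.026},{"dx":0,"dy":0,"dz":0,"rx":0,"ry":0,"rz":0,"hand":0.026},{"dx":0,"dy":0,"dz":0,"rx":0,"ry":0,"rz":0,"hand":0.026},{"dx":0,"dy":0,"dz":0,"rx":0,"ry":0,"rz":0,"hand":0.026}]' >/dev/null
python3 -c "
from vis import *
go(.6375,-.0155,.073,.2845)"
```

```text
t 21.75 pos [ 0.6393 -0.0164  0.089 ] tilt deg [ 0.19 -0.03] F [ 0.4 -0.6 -2.7] w 0.0299
RZ deg 0.05 then dx 0.0014 dy -0.0015 dz 0.0160
```

```bash
python3 -m pendant '[{"dx":0.0014,"dy":-0.0012,"dz":0.006,"rx":0,"ry":0,"rz":0,"hand":0.026},{"dx":0,"dy":0,"dz":0.004,"rx":0,"ry":0,"rz":0,"hand":0.026},{"dx":0,"dy":0,"dz":0,"rx":0,"ry":0,"rz":0,"hand":0.026},{"dx":0,"dy":0,"dz":0,"rx":0,"ry":0,"rz":0,"hand":0.026},{"dx":0,"dy":0,"dz":0,"rx":0,"ry":0,"rz":0,"hand":0.026},{"dx":0,"dy":0,"dz":0,"rx":0,"ry":0,"rz":0,"hand":0.026}]' >/dev/null
python3 -c "
from vis import *
go(.6375,-.0155,.073,.2845)"
```

```text
t 22.25 pos [ 0.6368 -0.0154  0.0773] tilt deg [ 0.02 -0.01] F [ 0.3  0.3 -3.6] w 0.0299
RZ deg 0.05 then dx -0.0003 dy 0.0006 dz 0.0043
```

```bash
python3 -m pendant '[{"dx":0,"dy":0.0006,"dz":0.0015,"rx":0,"ry":0,"rz":0,"hand":0.026},{"dx":0,"dy":0,"dz":0.0013,"rx":0,"ry":0,"rz":0,"hand":0.026},{"dx":0,"dy":0,"dz":0.001,"rx":0,"ry":0,"rz":0,"hand":0.026},{"dx":0,"dy":0,"dz":0,"rx":0,"ry":0,"rz":0,"hand":0.026},{"dx":0,"dy":0,"dz":0,"rx":0,"ry":0,"rz":0,"hand":0.026},{"dx":0,"dy":0,"dz":0,"rx":0,"ry":0,"rz":0,"hand":0.026}]'
python3 -c "
from vis import *
go(.6375,-.0155,.073,.2845)"
```

```text
clock: 22.75
position: [0.6373, -0.0152, 0.0734]
ee_rot: [0.0, 0.599, 0.8, -0.0]
contact_force: [0.1, -0.6, -3.0]
width: 0.0301
gripper_force: 60.6
t 22.75 pos [ 0.6373 -0.0152  0.0734] tilt deg [ 0.   -0.01] F [ 0.1 -0.6 -3. ] w 0.0301
RZ deg 0.05 then dx -0.0004 dy 0.0001 dz 0.0004
```

```bash
python3 -m pendant '[{"dx":0,"dy":0,"dz":0.0007,"rx":0,"ry":0,"rz":0,"hand":0.026},{"dx":0,"dy":0,"dz":0.0005,"rx":0,"ry":0,"rz":0,"hand":0.026},{"dx":0,"dy":0,"dz":0,"rx":0,"ry":0,"rz":0,"hand":0.026},{"dx":0,"dy":0,"dz":0,"rx":0,"ry":0,"rz":0,"hand":0.026}]'
```

```text
clock: 23.08
position: [0.6374, -0.0152, 0.0728]
ee_rot: [0.0, 0.599, 0.8, 0.0]
contact_force: [-0.7, 0.3, 1.7]
width: 0.0299
gripper_force: 61.0
```

The bar is seated (contact force has turned upward). Releasing, lifting and checking.

```bash
python3 -m pendant '[{"dx":0,"dy":0,"dz":0,"rx":0,"ry":0,"rz":0,"hand":0.032},{"dx":0,"dy":0,"dz":0,"rx":0,"ry":0,"rz":0,"hand":0.038},{"dx":0,"dy":0,"dz":0,"rx":0,"ry":0,"rz":0,"hand":0.05},{"dx":0,"dy":0,"dz":0,"rx":0,"ry":0,"rz":0,"hand":0.065},{"dx":0,"dy":0,"dz":0,"rx":0,"ry":0,"rz":0,"hand":0.065},{"dx":0,"dy":0,"dz":-0.015,"rx":0,"ry":0,"rz":0,"hand":0.065},{"dx":0,"dy":0,"dz":-0.035,"rx":0,"ry":0,"rz":0,"hand":0.065},{"dx":0,"dy":0,"dz":-0.04,"rx":0,"ry":0,"rz":0,"hand":0.065},{"dx":-0.02,"dy":0,"dz":-0.03,"rx":0,"ry":0,"rz":0,"hand":0.065},{"dx":-0.04,"dy":0,"dz":-0.01,"rx":0,"ry":0,"rz":0,"hand":0.065},{"dx":-0.03,"dy":0,"dz":0,"rx":0,"ry":0,"rz":0,"hand":0.065},{"dx":0,"dy":0,"dz":0,"rx":0,"ry":0,"rz":0,"hand":0.065}]' >/dev/null
python3 -m pendant '[{"dx":0,"dy":0,"dz":0,"rx":0,"ry":0,"rz":0,"hand":0.065},{"dx":0,"dy":0,"dz":0,"rx":0,"ry":0,"rz":0,"hand":0.065},{"dx":0,"dy":0,"dz":0,"rx":0,"ry":0,"rz":0,"hand":0.065}]'
python3 - <<'E'
from vis import *
go(.4645,-.338,.16,.2845)
d=snap("wrist","w10"); s=snap("scene","s10"); c=d["frame"][0:300,200:450,::-1]; o=np.array([200,0])
c=cv2.resize(c,None,fx=2,fy=2,interpolation=cv2.INTER_CUBIC); L=(.6174,.0545,.2845); Rr=(.6583,-.0858,.2845)
outline(d,c,"beam",(.6376,-.0156,.2845),.069,2,o)
for n,q in(("wedge",L),("roller",Rr)): outline(d,c,n,q,.024,2,o,(255,0,0))
c2=cv2.resize(s["frame"][170:330,320:440,::-1],None,fx=2.2,fy=2.2); z=np.zeros((600,264,3),np.uint8); z[:c2.shape[0]]=c2[:600,:264]; cv2.imwrite("pics/w10v.png",np.hstack([c,z]))
E
```

```text
clock: 24.33
position: [0.662, -0.1004, 0.2016]
ee_rot: [-0.001, 0.599, 0.801, -0.0]
contact_force: [-0.2, 0.8, -0.6]
width: 0.0649
gripper_force: 0.0
t 24.33 pos [ 0.662  -0.1004  0.2016] tilt deg [-0.08  0.05] F [-0.2  0.8 -0.6] w 0.0649
RZ deg 0.09 then dx -0.1726 dy -0.2562 dz 0.0416
```

View pics/w10v.png

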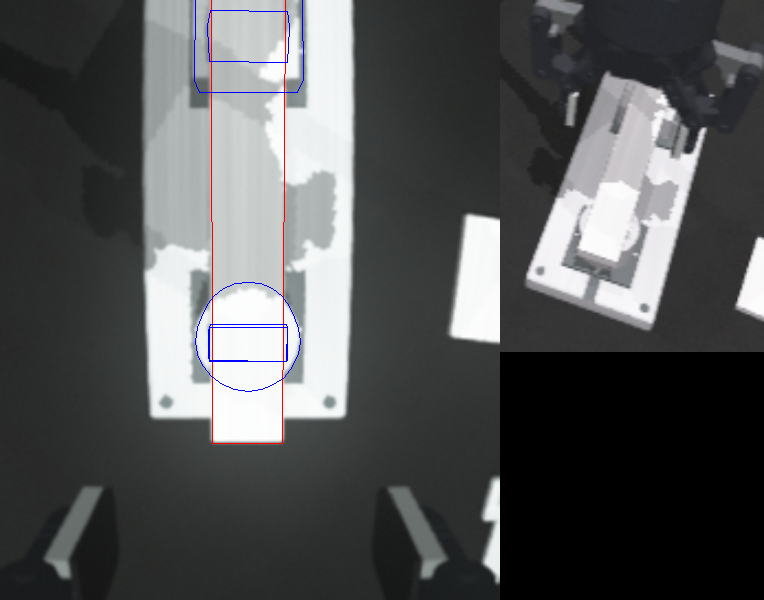

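The bar matches the model outline, centred on ridge and roller and sticking out past the roller at (247,440). Pictures are used up, so the rest is by numbers. Next is the large weight.

```bash
python3 -m pendant '[{"dx":-0.0216,"dy":-0.032,"dz":0,"rx":0,"ry":0,"rz":0,"hand":0.065},{"dx":-0.0216,"dy":-0.032,"dz":0,"rx":0,"ry":0,"rz":0,"hand":0.065},{"dx":-0.0216,"dy":-0.032,"dz":0,"rx":0,"ry":0,"rz":0,"hand":0.065},{"dx":-0.0216,"dy":-0.032,"dz":0,"rx":0,"ry":0,"rz":0,"hand":0.065},{"dx":-0.0216,"dy":-0.032,"dz":0,"rx":0,"ry":0,"rz":0,"hand":0.065},{"dx":-0.0216,"dy":-0.032,"dz":0,"rx":0,"ry":0,"rz":0,"hand":0.065},{"dx":-0.0216,"dy":-0.032,"dz":0.01,"rx":0,"ry":0,"rz":0,"hand":0.065},{"dx":-0.0216,"dy":-0.032,"dz":0.01,"rx":0,"ry":0,"rz":0,"hand":0.065},{"dx":0,"dy":0,"dz":0,"rx":0,"ry":0,"rz":0,"hand":0.065},{"dx":0,"dy":0,"dz":0,"rx":0,"ry":0,"rz":0,"hand":0.065},{"dx":0,"dy":0,"dz":0,"rx":0,"ry":0,"rz":0,"hand":0.065},{"dx":0,"dy":0,"dz":0,"rx":0,"ry":0,"rz":0,"hand":0.065}]' >/dev/null
python3 - <<'E'
from vis import *
go(.464,-.338,.042,.2845)
d=snap("wrist","w11")
for lo,hi in((60,150),(60,120),(80,200)): print(fit([d],"weight",[.464,-.338,0],lo=lo,hi=hi))
E
```

```text
t 25.43 pos [ 0.4666 -0.3382  0.1826] tilt deg [ 0.06 -0.  ] F [-0.4 -0.1  0.2] w 0.065
RZ deg 0.14 then dx 0.0010 dy -0.0025 dz 0.1406
(array([ 0.46422451, -0.33677234,  0.13103031]), np.float64(4.372104100590331))
(array([ 0.46425398, -0.33679289,  0.67492025]), np.float64(9.520005904626972))
(array([ 0.4641981 , -0.33685714,  0.11368586]), np.float64(0.417940215301807))
```

```bash
python3 -m pendant '[{"dx":0.0018,"dy":-0.0016,"dz":0.03,"rx":0,"ry":0,"rz":0,"hand":0.06},{"dx":0,"dy":0,"dz":0.035,"rx":0,"ry":0,"rz":0,"hand":0.06},{"dx":0,"dy":0,"dz":0.03,"rx":0,"ry":0,"rz":0,"hand":0.06},{"dx":0,"dy":0,"dz":0.02,"rx":0,"ry":0,"rz":0,"hand":0.05},{"dx":0,"dy":0,"dz":0.012,"rx":0,"ry":0,"rz":0,"hand":0.05},{"dx":0,"dy":0,"dz":0.005,"rx":0,"ry":0,"rz":0,"hand":0.05},{"dx":0,"dy":0,"dz":0,"rx":0,"ry":0,"rz":0,"hand":0.05},{"dx":0,"dy":0,"dz":0,"rx":0,"ry":0,"rz":0,"hand":0.05},{"dx":0,"dy":0,"dz":0,"rx":0,"ry":0,"rz":0,"hand":0.05}]' >/dev/null
python3 -c "
from vis import *
go(.4646,-.337,.041,.2845)"
```

```text
t 26.23 pos [ 0.4647 -0.3385  0.0515] tilt deg [ 0.12 -0.11] F [-0.7 -0.8  0.3] w 0.0498
RZ deg 0.10 then dx 0.0014 dy 0.0003 dz 0.0105
```

```bash
python3 -m pendant '[{"dx":0.0014,"dy":0.0003,"dz":0.006,"rx":0,"ry":0,"rz":0,"hand":0.05},{"dx":0,"dy":0,"dz":0.0035,"rx":0,"ry":0,"rz":0,"hand":0.04},{"dx":0,"dy":0,"dz":0,"rx":0,"ry":0,"rz":0,"hand":0.03},{"dx":0,"dy":0,"dz":0,"rx":0,"ry":0,"rz":0,"hand":0.016},{"dx":0,"dy":0,"dz":0,"rx":0,"ry":0,"rz":0,"hand":0.016},{"dx":0,"dy":0,"dz":0,"rx":0,"ry":0,"rz":0,"hand":0.016},{"dx":0,"dy":0,"dz":0,"rx":0,"ry":0,"rz":0,"hand":0.016},{"dx":0,"dy":0,"dz":0,"rx":0,"ry":0,"rz":0,"hand":0.016}]' 60
python3 -c "
from vis import *
go(.4646,-.337,.041,.2845)"
```

```text
clock: 26.9
position: [0.4638, -0.3365, 0.0409]
ee_rot: [0.0, 0.6, 0.8, 0.0]
contact_force: [3.0, 1.6, 0.6]
width: 0.0197
gripper_force: 58.7
t 26.9 pos [ 0.4638 -0.3365  0.0409] tilt deg [0.05 0.01] F [3.  1.6 0.6] w 0.0197
RZ deg 0.03 then dx -0.0007 dy 0.0006 dz -0.0001
```

```bash
python3 -m pendant '[{"dx":0,"dy":0,"dz":-0.01,"rx":0,"ry":0,"rz":0,"hand":0.016},{"dx":0,"dy":0,"dz":-0.03,"rx":0,"ry":0,"rz":0,"hand":0.016},{"dx":0,"dy":0,"dz":-0.04,"rx":0,"ry":0,"rz":0,"hand":0.016},{"dx":0,"dy":0,"dz":-0.04,"rx":0,"ry":0,"rz":0,"hand":0.016},{"dx":0,"dy":0,"dz":-0.04,"rx":0,"ry":0,"rz":0,"hand":0.016},{"dx":0,"dy":0,"dz":-0.01,"rx":0,"ry":0,"rz":0,"hand":0.016}]'
python3 -m pendant '[{"dx":0.012,"dy":0.0127,"dz":0,"rx":0,"ry":0,"rz":0,"hand":0.016},{"dx":0.025,"dy":0.0257,"dz":0,"rx":0,"ry":0,"rz":0,"hand":0.016},{"dx":0.025,"dy":0.0257,"dz":0,"rx":0,"ry":0,"rz":0,"hand":0.016},{"dx":0.025,"dy":0.0257,"dz":0,"rx":0,"ry":0,"rz":0,"hand":0.016},{"dx":0.025,"dy":0.0257,"dz":0,"rx":0,"ry":0,"rz":0,"hand":0.016},{"dx":0.025,"dy":0.0257,"dz":0,"rx":0,"ry":0,"rz":0,"hand":0.016},{"dx":0.025,"dy":0.0257,"dz":0,"rx":0,"ry":0,"rz":0,"hand":0.016},{"dx":0.025,"dy":0.0257,"dz":0,"rx":0,"ry":0,"rz":0,"hand":0.016},{"dx":0.025,"dy":0.0257,"dz":0,"rx":0,"ry":0,"rz":0,"hand":0.016},{"dx":0.025,"dy":0.0257,"dz":0,"rx":0,"ry":0,"rz":0,"hand":0.016},{"dx":0.013,"dy":0.013,"dz":0,"rx":0,"ry":0,"rz":0,"hand":0.016},{"dx":0,"dy":0,"dz":0,"rx":0,"ry":0,"rz":0,"hand":0.016}]' >/dev/null
python3 -m pendant '[{"dx":0,"dy":0,"dz":0,"rx":0,"ry":0,"rz":0,"hand":0.016},{"dx":0,"dy":0,"dz":0,"rx":0,"ry":0,"rz":0,"hand":0.016},{"dx":0,"dy":0,"dz":0,"rx":0,"ry":0,"rz":0,"hand":0.016}]' 
python3 -c "
from vis import *
go(.6398,-.0236,.122,.2845)"
```

```text
clock: 27.4
position: [0.465, -0.3391, 0.2173]
ee_rot: [0.005, 0.599, 0.8, -0.001]
contact_force: [2.0, -1.9, -5.5]
width: 0.0194
gripper_force: 60.1
clock: 28.65
position: [0.6385, -0.0256, 0.2095]
ee_rot: [-0.001, 0.6, 0.8, -0.001]
contact_force: [-0.1, -0.7, -6.2]
width: 0.0197
gripper_force: 60.3
t 28.65 pos [ 0.6385 -0.0256  0.2095] tilt deg [-0.16 -0.04] F [-0.1 -0.7 -6.2] w 0.0197
RZ deg -0.01 then dx 0.0015 dy 0.0018 dz 0.0875
```

```bash
python3 -m pendant '[{"dx":0.0015,"dy":0.001,"dz":0.02,"rx":0,"ry":0,"rz":0,"hand":0.016},{"dx":0,"dy":0,"dz":0.025,"rx":0,"ry":0,"rz":0,"hand":0.016},{"dx":0,"dy":0,"dz":0.018,"rx":0,"ry":0,"rz":0,"hand":0.016},{"dx":0,"dy":0,"dz":0.01,"rx":0,"ry":0,"rz":0,"hand":0.016},{"dx":0,"dy":0,"dz":0.004,"rx":0,"ry":0,"rz":0,"hand":0.016},{"dx":0,"dy":0,"dz":0,"rx":0,"ry":0,"rz":0,"hand":0.016},{"dx":0,"dy":0,"dz":0,"rx":0,"ry":0,"rz":0,"hand":0.016},{"dx":0,"dy":0,"dz":0,"rx":0,"ry":0,"rz":0,"hand":0.016},{"dx":0,"dy":0,"dz":0,"rx":0,"ry":0,"rz":0,"hand":0.016}]' >/dev/null
python3 -c "
from vis import *
go(.6398,-.0236,.122,.2845)"
```

```text
t 29.4 pos [ 0.6412 -0.023   0.1352] tilt deg [ 0.17 -0.03] F [ 0.5  0.5 -7.7] w 0.0196
RZ deg 0.04 then dx -0.0002 dy -0.0015 dz 0.0132
```

```bash
python3 -m pendant '[{"dx":0,"dy":-0.001,"dz":0.005,"rx":0,"ry":0,"rz":0,"hand":0.016},{"dx":0,"dy":0,"dz":0.003,"rx":0,"ry":0,"rz":0,"hand":0.016},{"dx":0,"dy":0,"dz":0,"rx":0,"ry":0,"rz":0,"hand":0.016},{"dx":0,"dy":0,"dz":0,"rx":0,"ry":0,"rz":0,"hand":0.016},{"dx":0,"dy":0,"dz":0,"rx":0,"ry":0,"rz":0,"hand":0.016},{"dx":0,"dy":0,"dz":0,"rx":0,"ry":0,"rz":0,"hand":0.016}]' >/dev/null
python3 -c "
from vis import *
go(.6398,-.0236,.122,.2845)"
```

```text
t 29.9 pos [ 0.6394 -0.023   0.1258] tilt deg [ 0.02 -0.01] F [-0.1  0.  -6.9] w 0.0196
RZ deg 0.05 then dx -0.0007 dy 0.0002 dz 0.0038
```

```bash
python3 -m pendant '[{"dx":-0.0006,"dy":0,"dz":0.0012,"rx":0,"ry":0,"rz":0,"hand":0.016},{"dx":0,"dy":0,"dz":0.001,"rx":0,"ry":0,"rz":0,"hand":0.016},{"dx":0,"dy":0,"dz":0.0008,"rx":0,"ry":0,"rz":0,"hand":0.016},{"dx":0,"dy":0,"dz":0,"rx":0,"ry":0,"rz":0,"hand":0.016},{"dx":0,"dy":0,"dz":0,"rx":0,"ry":0,"rz":0,"hand":0.016},{"dx":0,"dy":0,"dz":0.0005,"rx":0,"ry":0,"rz":0,"hand":0.016},{"dx":0,"dy":0,"dz":0,"rx":0,"ry":0,"rz":0,"hand":0.016}]'
python3 -c "
from vis import *
go(.6398,-.0236,.122,.2845)"
```

```text
clock: 30.48
position: [0.6394, -0.0236, 0.1221]
ee_rot: [0.0, 0.599, 0.8, -0.0]
contact_force: [0.3, 0.4, -7.1]
width: 0.0197
gripper_force: 60.3
t 30.48 pos [ 0.6394 -0.0236  0.1221] tilt deg [ 0. -0.] F [ 0.3  0.4 -7.1] w 0.0197
RZ deg 0.05 then dx -0.0001 dy 0.0003 dz 0.0001
```

```bash
python3 -m pendant '[{"dx":0,"dy":0,"dz":0.0006,"rx":0,"ry":0,"rz":0,"hand":0.016},{"dx":0,"dy":0,"dz":0.0005,"rx":0,"ry":0,"rz":0,"hand":0.016},{"dx":0,"dy":0,"dz":0,"rx":0,"ry":0,"rz":0,"hand":0.016},{"dx":0,"dy":0,"dz":0,"rx":0,"ry":0,"rz":0,"hand":0.016}]'
```

```text
clock: 30.82
position: [0.6395, -0.0235, 0.1217]
ee_rot: [0.0, 0.599, 0.8, 0.0]
contact_force: [-1.4, 0.2, -2.6]
width: 0.0195
gripper_force: 60.6
```

```bash
python3 -m pendant '[{"dx":0,"dy":0,"dz":0.0004,"rx":0,"ry":0,"rz":0,"hand":0.016},{"dx":0,"dy":0,"dz":0,"rx":0,"ry":0,"rz":0,"hand":0.016},{"dx":0,"dy":0,"dz":0,"rx":0,"ry":0,"rz":0,"hand":0.022},{"dx":0,"dy":0,"dz":0,"rx":0,"ry":0,"rz":0,"hand":0.026},{"dx":0,"dy":0,"dz":0,"rx":0,"ry":0,"rz":0,"hand":0.035},{"dx":0,"dy":0,"dz":0,"rx":0,"ry":0,"rz":0,"hand":0.05},{"dx":0,"dy":0,"dz":0,"rx":0,"ry":0,"rz":0,"hand":0.05},{"dx":0,"dy":0,"dz":-0.01,"rx":0,"ry":0,"rz":0,"hand":0.05},{"dx":0,"dy":0,"dz":-0.03,"rx":0,"ry":0,"rz":0,"hand":0.05},{"dx":0,"dy":0,"dz":-0.04,"rx":0,"ry":0,"rz":0,"hand":0.05},{"dx":-0.01,"dy":0,"dz":-0.04,"rx":0,"ry":0,"rz":0,"hand":0.05},{"dx":-0.03,"dy":0,"dz":0,"rx":0,"ry":0,"rz":0,"hand":0.05}]'
python3 -m pendant '[{"dx":-0.03,"dy":0,"dz":0,"rx":0,"ry":0,"rz":0,"hand":0.05},{"dx":0,"dy":-0.03,"dz":0,"rx":0,"ry":0,"rz":0,"hand":0.05},{"dx":0,"dy":-0.04,"dz":0,"rx":0,"ry":0,"rz":0,"hand":0.05},{"dx":0,"dy":0,"dz":0,"rx":0,"ry":0,"rz":0,"hand":0.05},{"dx":0,"dy":0,"dz":0,"rx":0,"ry":0,"rz":0,"hand":0.05},{"dx":0,"dy":0,"dz":0,"rx":0,"ry":0,"rz":0,"hand":0.05}]'
python3 - <<'E'
from vis import *
d=snap("wrist","w12"); s=snap("scene","s12"); t=snap("top","t12")
def brass(v,q):
    w=dict(v); f=v["frame"].astype(int); g=np.clip((f[...,0]-f[...,2])*2.0,0,255); w["frame"]=np.repeat(g[...,None],3,2); return fit([w],"weight",q,z=.081,lo=40,hi=130)
for n,v in(("w",d),("s",s),("t",t)):
    print(n,"weight",*brass(v,[.6397,-.0236,0]))
# seats/bar still as placed: correlation of bar outline edge vs model in wrist
u=proj(t,[.53,.33,.02]); s0=load("scene0")["frame"].astype(int); s1=s["frame"].astype(int)
p=proj(s,[.44,.36,.02])[0].astype(int); print("small weight area diff",p,abs(s1-s0)[100:140,370:405].mean())
E
```

```text
clock: 31.82
position: [0.6542, -0.0594, 0.2516]
ee_rot: [0.007, 0.598, 0.802, 0.005]
contact_force: [0.7, -0.8, 1.0]
width: 0.0499
gripper_force: 0.0
clock: 32.32
position: [0.5927, -0.1106, 0.2419]
ee_rot: [0.001, 0.6, 0.8, 0.001]
contact_force: [0.2, -0.7, 0.6]
width: 0.0499
gripper_force: 0.0
w weight [ 0.63990023 -0.02348716  0.26520429] 0.6446948806635141
s weight [ 0.63962707 -0.02402596  0.03503607] 0.5012679746056585
t weight [ 0.64148471 -0.02469728  0.4946727 ] 1.1563094428382608
small weight area diff [388 119] 1.9033333333333333
```

```bash
python3 -c "
from rig import manip
print(manip.get_state()['clock'],manip.sign_off())"
```

```text
the job is handed in; nothing more can be done
32.4667 None
```

The bending test is set up and handed in at 32.5 s. The wedge is on the left seat (about 1.5 mm off centre), the roller on the right seat, and the bar central across both. The large weight is over the probe to about 1 mm by the cameras, and neither the probe nor the small weight was touched.

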